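# Draw the blind plugs of a coolant manifold

## Task

Some bores of the computer's coolant manifold are closed by blind plugs. Working from the lowest bore number to the highest, thread the puller into each plug (a quarter turn clockwise), draw the plug straight out, stand it fully down and upright in the rack pocket of the same number as its bore, and unthread the puller before going on to the next. Never pick up a plug with the fingers; finish with the puller standing back in its stand (which may get shifted), and leave everything else on the bench where it is.

Things in the scene. Friction and masses are not known exactly. Their poses are not given: they have to be found in the camera images.
- manifold: Aluminium coolant manifold block fixed to the bench, 62 (x) by 244 (y) by 44 mm high; origin centre of underside. Square bores in its top, 38 mm wide, 34 deep, centres at its x = +4 mm, y = +96, +48, 0, -48, -96 mm for bores 1 to 5; one to five black dots on the -x side (the robot's) of each show its number. Hose stubs on its +x face.
- rack: Grey plastic rack fixed to the bench, 66 (x) by 244 (y) by 36 mm high; origin centre of underside. Five square pockets, 40 mm wide, 24 deep; one to five white dots on the -x side (the robot's) of each show its number. Manifold and rack lie side by side, either may be the left one.
- pocket1 (a point): Centre of the mouth of rack pocket 1 (rack x = +6 mm, y = +96 mm, 36 mm over the bench); axes as the rack's. A plug fully down in it has its top 10 mm above this point.
- pocket2 (a point): Centre of the mouth of rack pocket 2 (rack x = +6 mm, y = +48 mm, 36 mm over the bench); axes as the rack's. A plug fully down in it has its top 10 mm above this point.
- pocket3 (a point): Centre of the mouth of rack pocket 3 (rack x = +6 mm, y = +0 mm, 36 mm over the bench); axes as the rack's. A plug fully down in it has its top 10 mm above this point.
- pocket4 (a point): Centre of the mouth of rack pocket 4 (rack x = +6 mm, y = -48 mm, 36 mm over the bench); axes as the rack's. A plug fully down in it has its top 10 mm above this point.
- pocket5 (a point): Centre of the mouth of rack pocket 5 (rack x = +6 mm, y = -96 mm, 36 mm over the bench); axes as the rack's. A plug fully down in it has its top 10 mm above this point.
- plug1_top (a point): Centre of the top face of the brass blind plug in bore 1 (None: bore empty); top flush with the block. All plugs are alike: 34 mm tall, 0.13 to 0.23 kg, a 36 mm square head 18 mm high over a round 28 mm body with a chamfered foot. The square head keeps it from turning; plug x lies along the block's x and must lie along the rack's x or y to enter a pocket.
- plug2_top (a point): Same for the plug of bore 2. Tapped hole of every plug: an opening 24 mm long along the plug's x, 12 mm along its y, over a cavity 24 by 24 mm, 14 deep. It is a coarse quarter-turn thread: two flanks 4 to 5 mm thick on its +y and -y sides slope gently down clockwise (from above); stops let the lug turn only some 80 degrees clockwise from the opening, and not the other way.
- plug3_top (a point): Same for the plug of bore 3. Plugs are moved by the puller only, never tipped or gripped.
- plug4_top (a point): Same for the plug of bore 4.
- plug5_top (a point): Same for the plug of bore 5.
- puller_grip (a point): Puller (loose, upright in its stand; 113 mm long, 0.15 kg): centre of its black flat grip, 28 mm along x, 16 along y (grip it across these faces), 52 high; 84 mm above its lower end; z up along the rod. At the lower end a steel cross lug 20 mm long along x, 7 wide, 5 high, alike after a half turn; above it a 9 mm neck, then a steel barrel 30 mm across, 36 high, and a thin rod.
- puller_collar (a point): Centre of the underside of the puller's barrel, 10.4 mm above its lower end, 73.6 mm below the grip's centre. To thread: lug along the plug's opening (puller x along plug x), lower until the barrel meets the plug's top, turn 75 degrees (1.3 rad) clockwise from above at that height; pull up. Turn back as much, in the pocket, to release.
- stand_in (a point): Centre of the floor inside the puller's stand, 8 mm over the bench: a loose heavy steel tube (0.8 kg) 35 mm inside, 44 outside, its rim 54 mm over the bench, on a round foot 64 mm across. The puller stands in it on its lug, lower end at this point.
- screwdish: A bystander: round steel screw dish, to be left where it is; origin at its underside
- screwdriver: A bystander: screwdriver, to be left where it is; origin at its underside
- spray: A bystander: white bottle, to be left where it is; origin at its underside
- ssd: A bystander: thin black drive, to be left where it is; origin at its underside

How it is judged:
By the outcome, as a careful person would: the job done as asked, in the order asked, and still so for the second after the job is handed in, with the robot touching nothing.
Of plug1, plug2, plug3, plug4, plug5 only 3 to 4 are there at a start; the rules pass over those that are not, and their reading is None.
At some moment in a run one of stand may be knocked a few centimetres aside while the robot is not near it.
It also fails if it takes over 210 s, if anything falls off the work surface, if the arm or the gripper's body presses on something with over 40 N, if the wrist force passes 120 N, or if a joint passes its speed limit or range.

## Robot

A 6-joint arm with a two-finger parallel gripper is mounted at the origin on the work surface. World frame = base frame: x ahead of the robot, y to its left, z up, the work surface at z = 0. Lengths are in m, angles in rad, forces in N, time in s.
With the tool pointing down it reaches from about 0.35 to 0.775 m from the base axis. Payload 5.5 kg.
Tool frame: the origin (TCP) lies on the mounting face of the last link; the fingertips stand 173 mm ahead of it and the grasp point (between the pads) lies 155 mm ahead of it; z points along the fingers, y is the direction in which the jaws open and shut (so a half turn about z gives the same grasp; the last joint's range is limited). The gripper opens to 85 mm and grips with 20 to 120 N. Pads are 22 mm wide; open, the fingers measure 114 mm over their backs; the gripper's body (76 mm by 85 mm) begins 54 mm behind the grasp point. The pads swing forward as they close: fully open they stand 13 mm farther back than shut.
Start: joints at [1.03, 0.313, 0.046, 1.304, 0, 1.431], TCP at [0.224, 0.529, 0.405] pointing down, gripper open.
Joint ranges: [-2.76, 2.76], [-0.86, 1.69], [-1.03, 1.26], [-2.2, 2.34], [-1.47, 1.5], [-3.14, 3.14]. Speed limits (rad/s): [2.57, 2.57, 3.14, 3.14, 3.14, 3.14].

## Interface

Orientations are given as a unit quaternion [w, x, y, z].
In Python, from workcell import * gives the robot as it stands. The module is installed in compiled form; this text tells all that it offers.
- The arm moves only by the shell command python3 -m crank 'ROWS' [FORCE]. ROWS is JSON, a list of rows, each a list of 7 numbers: the shift along the tool's x, y, z in mm, then the turn, a rotation vector about the tool's x, y, z in degrees, then the opening, from 0 (shut) to 1 (fully open). A call has exactly 8 rows; each row shifts and turns the commanded pose from where the row before left it, along the tool's axes as they then stand; what a row does not reach is not made up. A row lasts 1/8 s, in which the tool goes at most 62.5 mm and 10.7 degrees, less where a joint would pass 70% of its speed; a pose out of reach is approached as far as the arm can. A call with a gripper value outside its range is refused whole. The fingers move at their own pace and stop on an object; FORCE is the grip in N (left out, the last holds). Time passes only in rows, so rows that do not move let the fingers close, or fill a call up. It gives the time, the measured TCP pose, the force and the opening at its end, in the units of the state.
- get_state(): the state, without advancing time (a new reading comes with each control period).
- read_camera(name): name is "scene" or "top" or "wrist"; returns the picture (384x512x3 uint8, blue, green, red); there is no depth.
- calibration(name): a dict with "fx", "fy", "cx", "cy" (pixels), "extrinsics" (4x4, takes a point from world to camera coordinates). Camera axes: x right, y down, z forward; pixel columns grow to the right and rows downward; lengths in m; the calibration is good to about 2 mm. A picture is of the moment at which its call begins: read the wrist's pose just before it. calibration takes no time and is no camera call; for the wrist camera it gives the pose at the moment of the call.
- hand_in(): hands the job in, once; it reports no verdict.
The state is a dict: "clock": time; "joint_pos": joint angles; "qvel": joint speeds; "tau": joint torques, N m; "tcp_pos": TCP position; "orientation": TCP orientation; "wrist_force": force on the tool from outside, world axes, zero at the start; "ft_torque": the same for the moment, N m; "finger_gap": finger opening in m.
Only numpy, scipy, OpenCV 4.12 (cv2) and the standard library are available. Lean on these libraries where they do the work, as an engineer would, in place of code of your own. Each camera call takes 0.05 s, during which the arm holds its last target.

## Working session

There is one attempt and no reset: what is moved stays moved. The work goes in short steps, Python scripts to look and compute and a shell command to move; the robot and the scene stay as the last step left them, time stands still between calls to the robot, and variables do not carry over. Pictures are saved under pics/ and viewed, and the job is handed in when it is done.

```bash
mkdir -p pics; ls; python3 - <<'E'
from workcell import *
import cv2
s=get_state();print({k:(v if isinstance(v,float) else [round(float(a),4) for a in (v if hasattr(v,'__len__') else [v])]) for k,v in s.items()})
for n in ("scene","top","wrist"):
    im=read_camera(n);cv2.imwrite(f"pics/{n}0.png",im)
    c=calibration(n);print(n,c["fx"],c["fy"],c["cx"],c["cy"]);print(c["extrinsics"])
E
```

```text
pics
{'clock': 0.0, 'joint_pos': [1.0304, 0.314, 0.045, 1.3036, 0.0, 1.4312], 'qvel': [0.0017, -0.0004, -0.0015, 0.0006, 0.0006, 0.0017], 'tau': [0.0012, -48.063, 29.8531, 0.0194, -0.0001, 0.0], 'tcp_pos': [0.2242, 0.5293, 0.4038], 'orientation': [-0.0003, 0.199, 0.98, -0.0009], 'wrist_force': [0.0461, 0.0826, 0.8417], 'ft_torque': [-0.0193, -0.0681, 0.0455], 'finger_gap': 0.0857167747553612}
scene 368.23870238311815 368.23870238311815 256.09514028462223 190.64356123144694
[[ 0.68234985  0.73083303  0.01678585 -0.35333403]
 [ 0.53677303 -0.48531161 -0.69017922 -0.22029419]
 [-0.49625941  0.47995388 -0.72344376  1.22377882]
 [ 0.          0.          0.          1.        ]]
top 442.29669494977475 442.29669494977475 261.11266000663505 192.50215041751713
[[ 0.00478458 -0.99989438  0.01372367 -0.00571739]
 [-0.98547407 -0.00704445 -0.1696798   0.52488448]
 [ 0.16975856 -0.01271247 -0.98540369  1.32494349]
 [ 0.          0.          0.          1.        ]]
wrist 303.86087332469424 303.86087332469424 254.71865110005032 190.7675890294392
[[ 3.90499509e-01  9.20603119e-01 -1.77329859e-04 -5.74762097e-01]
 [ 8.84269770e-01 -3.75034110e-01  2.78238010e-01 -3.61377596e-02]
 [ 2.56080275e-01 -1.08808614e-01 -9.60512144e-01  3.78514560e-01]
 [ 0.00000000e+00  0.00000000e+00  0.00000000e+00  1.00000000e+00]]
```

View pics/scene0.png

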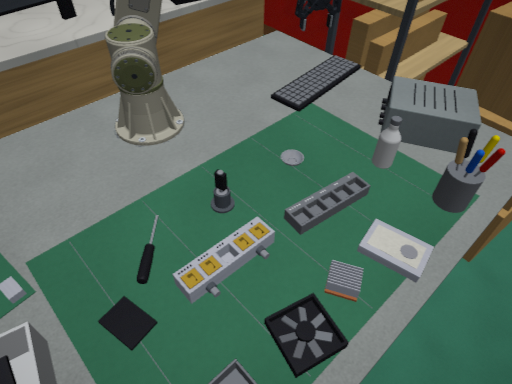

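View pics/top0.png

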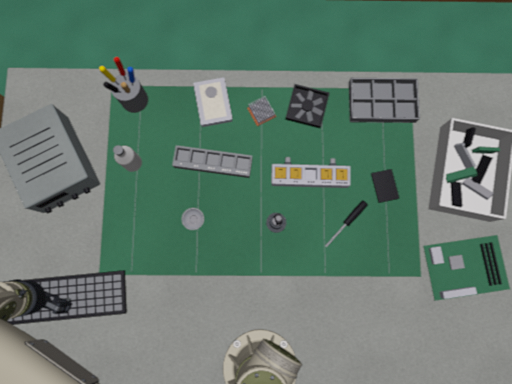

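View pics/wrist0.png

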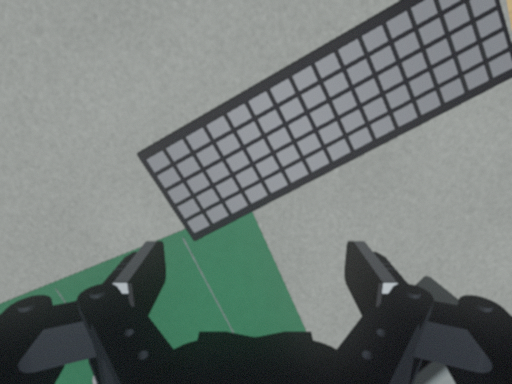

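```bash
cat > h.py <<'E'
from workcell import *
import cv2, numpy as np
from scipy.spatial.transform import Rotation as R
def cam(n):
    c=calibration(n); K=np.array([[c["fx"],0,c["cx"]],[0,c["fy"],c["cy"]],[0,0,1]]); return K,np.array(c["extrinsics"])
def ray(KE,uv):
    K,E=KE; uv=np.atleast_2d(uv); d=np.c_[uv,np.ones(len(uv))]@np.linalg.inv(K).T@E[:3,:3]; return -E[:3,:3].T@E[:3,3],d
def onz(KE,uv,z):
    o,d=ray(KE,uv); return o+d*((z-o[2])/d[:,2])[:,None]
def proj(KE,p):
    K,E=KE; q=(np.atleast_2d(p)@E[:3,:3].T+E[:3,3])@K.T; return q[:,:2]/q[:,2:]
def tool():
    s=get_state(); q=s["orientation"]; return np.array(s["tcp_pos"]),R.from_quat([q[1],q[2],q[3],q[0]]),s
def yaw(r): # angle of tool y axis in world
    y=r.apply([0,1,0]); return np.degrees(np.arctan2(y[1],y[0]))
def snap(n,name):
    KE=cam(n); im=read_camera(n); cv2.imwrite(f"pics/{name}.png",im); return KE,im
def rel(r,t,goal): # world shift -> tool mm
    return np.round(r.inv().apply(np.array(goal)-t)*1000,1)
def st():
    t,r,s=tool(); print("t=%.2f"%s["clock"],"tcp",np.round(t*1000,1),"yawY %.2f"%yaw(r),"z",np.round(r.apply([0,0,1]),4),"F",np.round(s["wrist_force"],1),"M",np.round(s["ft_torque"],2),"gap %.1f"%(s["finger_gap"]*1000),"j",np.round(s["joint_pos"],2)); return t,r,s
E
python3 - <<'E'
from h import *
st()
t,r,s=tool(); K,E=cam("wrist"); o=-E[:3,:3].T@E[:3,3]
print("cam in tool",r.inv().apply(o-t), r.inv().apply(E[2,:3]), r.inv().apply(E[0,:3]))
im=cv2.imread("pics/top0.png"); hsv=cv2.cvtColor(im,cv2.COLOR_BGR2HSV)
m=cv2.inRange(hsv,(18,120,120),(32,255,255)); n,l,ss,c=cv2.connectedComponentsWithStats(m)
KE=cam("top")
for i in range(1,n):
    if ss[i,4]>30: print(ss[i],c[i],onz(KE,c[i],0.044))
for nm,p,z in [("rack ends",[[176,147],[251,158],[249,176],[174,165]],.036),("man",[[273,164],[350,165],[350,186],[272,184]],.044),("puller",[277,215],.11),("stand",[276,223],.054)]:
    print(nm,onz(KE,p,z))
big=cv2.resize(im[130:250,160:370],None,fx=3.8,fy=3.8,interpolation=cv2.INTER_CUBIC);cv2.imwrite("pics/topz.png",big)
E
```

```text
t=0.15 tcp [224.3 529.3 404. ] yawY 67.04 z [-7.0e-04 -1.2e-03 -1.0e+00] F [ 0.3  0.5 -0.7] M [0.07 0.01 0.01] gap 85.3 j [ 1.03  0.31  0.05  1.3  -0.    1.43]
cam in tool [7.03806926e-02 3.05761806e-05 3.04956090e-02] [-0.27840444  0.00104365  0.96046337] [-3.80650038e-04  9.99999211e-01 -1.19695190e-03]
[99 66  7  6 31] [101.80645161  68.29032258] [[0.92968587 0.51547404 0.044     ]]
[275 168  11  10 103] [280.33980583 172.53398058] [[ 0.58881894 -0.06239462  0.044     ]]
[291 168  10  11 101] [295.53465347 172.55445545] [[ 0.5891239 -0.1099386  0.044    ]]
[321 169  11  10 109] [325.95412844 173.5412844 ] [[ 0.58670851 -0.20519454  0.044     ]]
[337 169  10  11 109] [341.4587156  174.04587156] [[ 0.58547119 -0.25378813  0.044     ]]
rack ends [[0.67065357 0.26740484 0.036     ]
 [0.63680712 0.02977207 0.036     ]
 [0.57869032 0.03554033 0.036     ]
 [0.612183   0.27149056 0.036     ]]
man [[ 0.61600242 -0.03943878  0.044     ]
 [ 0.61473155 -0.28145057  0.044     ]
 [ 0.547601   -0.27947628  0.044     ]
 [ 0.55214115 -0.03634105  0.044     ]]
puller [[ 0.44728413 -0.04852098  0.11      ]]
stand [[ 0.42954043 -0.04820665  0.054     ]]
```

View pics/topz.png

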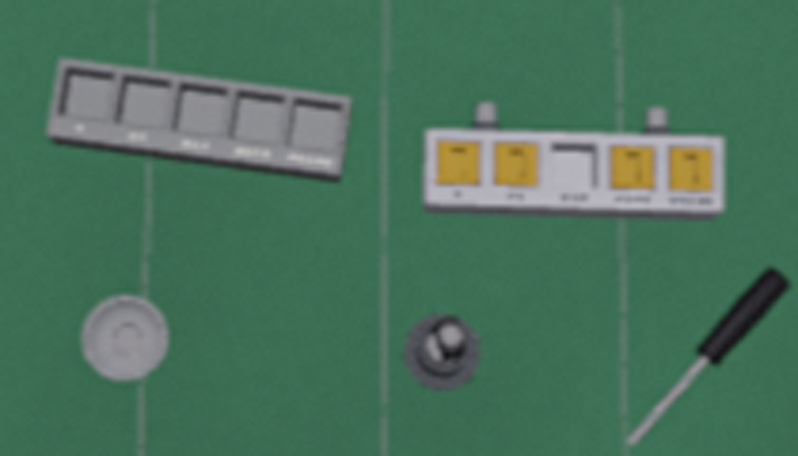

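```bash
cat >> h.py <<'E'
def plan(goal,yawY,n=8,t=None,y0=None):
    """constant row repeated n times taking tcp to goal (mm) & tool-y yaw; tool vertical"""
    if t is None:
        tt,r,_=tool(); t=tt*1000; y0=yaw(r)
    w=(yawY-y0+180)%360-180; d=np.array(goal,float)-t
    A=np.zeros((2,2))
    for k in range(n):
        a=np.radians(y0+w*k/n); A+=np.array([[-np.sin(a)*-1*-1,np.cos(a)],[np.cos(a),np.sin(a)]])
    # tool y=(cos,sin), tool x=(-sin,cos)
    s=np.linalg.solve(A,d[:2])
    print(f"{n} rows: [{s[0]:.1f},{s[1]:.1f},{-d[2]/n:.1f},0,0,{-w/n:.2f}]  len/row {np.linalg.norm([*s,d[2]/n]):.1f}")
E
python3 - <<'E'
from h import *
plan([560,150,420],90)
E
```

```text
8 rows: [-51.8,-37.1,-2.0,0,0,-2.87]  len/row 63.8
```

```bash
python3 -m crank '[[-50,-36,-2,0,0,-2.9,1],[-50,-36,-2,0,0,-2.9,1],[-50,-36,-2,0,0,-2.9,1],[-50,-36,-2,0,0,-2.9,1],[-50,-36,-2,0,0,-2.9,1],[-50,-36,-2,0,0,-2.9,1],[-50,-36,-2,0,0,-2.9,1],[-50,-36,-2,0,0,-2.9,1]]'; python3 - <<'E'
from h import *
st(); snap("wrist","w1"); plan([520,-150,420],90)
E
```

```text
clock: 1.15
tcp_pos: [0.5494, 0.1606, 0.4207]
orientation: [-0.0, -0.003, 1.0, 0.0]
wrist_force: [0.4, 0.5, 0.5]
finger_gap: 0.0853
t=1.15 tcp [549.4 160.6 420.7] yawY 90.31 z [-0.e+00  3.e-04 -1.e+00] F [0.4 0.5 0.5] M [ 0.05 -0.   -0.03] gap 85.3 j [0.14 0.3  0.07 1.34 0.   0.14]
8 rows: [4.4,-38.3,-0.0,0,0,0.01]  len/row 38.6
```

View pics/w1.png

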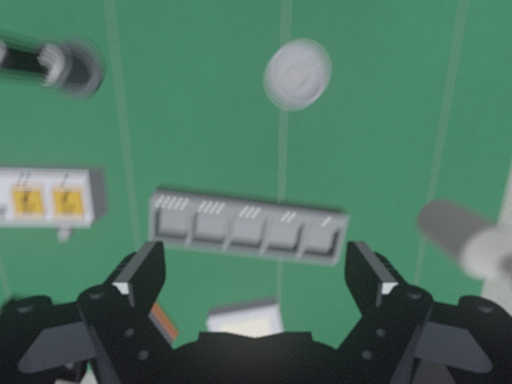

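```bash
python3 - <<'E'
from h import *
read_camera("wrist");st();KE,im=snap("wrist","w2")
np.savez("w2.npz",K=KE[0],E=KE[1])
cv2.imwrite("pics/w2z.png",cv2.resize(im[150:290,130:360],None,fx=3.4,fy=3.4,interpolation=cv2.INTER_CUBIC))
E
```

```text
t=1.25 tcp [552.4 158.5 419.6] yawY 89.91 z [ 0.0014 -0.0011 -1.    ] F [-0.6  0.3 -0.5] M [ 0.06  0.04 -0.01] gap 85.6 j [ 0.14  0.31  0.08  1.34 -0.    0.14]
```

View pics/w2z.png

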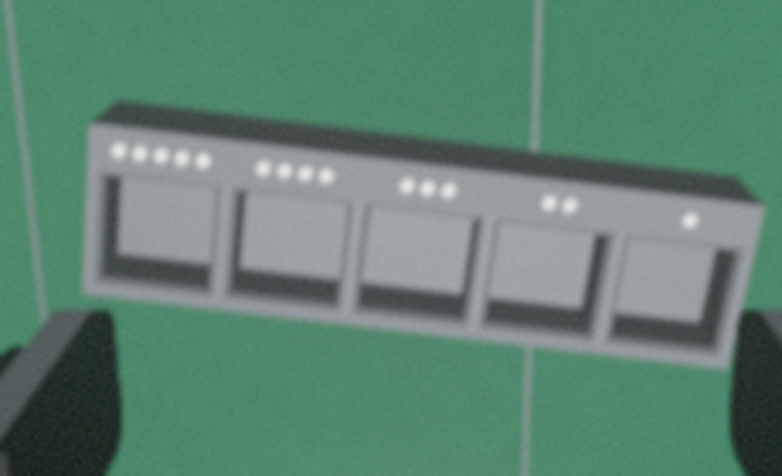

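```bash
python3 -m crank '[[5,-44,0,0,0,0,1],[5,-44,0,0,0,0,1],[5,-44,0,0,0,0,1],[5,-44,0,0,0,0,1],[5,-44,0,0,0,0,1],[5,-44,0,0,0,0,1],[5,-44,0,0,0,0,1],[0,0,0,0,0,0,1]]'; python3 - <<'E'
from h import *
read_camera("wrist");st();KE,im=snap("wrist","w3")
np.savez("w3.npz",K=KE[0],E=KE[1])
E
```

```text
clock: 2.3
tcp_pos: [0.5139, -0.147, 0.4204]
orientation: [-0.0, -0.0, 1.0, 0.0]
wrist_force: [0.2, 0.6, 0.1]
finger_gap: 0.0855
t=2.35 tcp [ 514.  -145.7  420.5] yawY 90.14 z [-7.e-04  9.e-04 -1.e+00] F [ 0.3  0.8 -0.6] M [0.01 0.03 0.  ] gap 85.6 j [-0.43  0.23 -0.03  1.31  0.   -0.43]
```

View pics/w3.png

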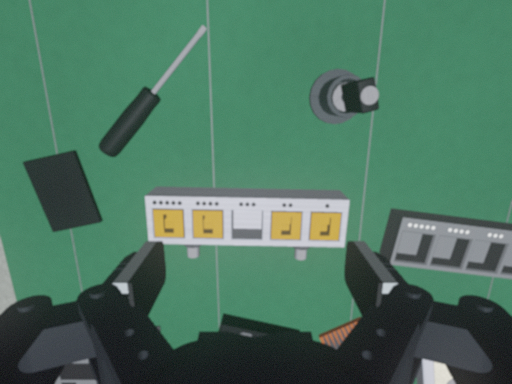

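```bash
cat >> h.py <<'E'
def rigid(model,pts):
    model=np.array(model,float);pts=np.array(pts)[:,:2]
    mc=model.mean(0);pc=pts.mean(0);H=(model-mc).T@(pts-pc)
    a=np.arctan2(H[0,1]-H[1,0],H[0,0]+H[1,1]);c,s=np.cos(a),np.sin(a);Rm=np.array([[c,-s],[s,c]])
    o=pc-Rm@mc; res=pts-(model@Rm.T+o); return o,np.degrees(a),res
E
python3 - <<'E'
from h import *
d=np.load("w2.npz");KE=(d["K"],d["E"])
uv=np.array([[90,122],[765,206],[728,367],[82,293]])/3.4+[130,150]
P=onz(KE,uv,.036)*1000
o,a,res=rigid([[-33,-122],[-33,122],[33,122],[33,-122]],P);print("rack",o,a);print(res)
c,s=np.cos(np.radians(a)),np.sin(np.radians(a))
for i,y in enumerate([96,48,0,-48,-96]): print(i+1,np.round([o[0]+6*c-y*s,o[1]+6*s+y*c],1))
d=np.load("w3.npz");KE=(d["K"],d["E"])
im=cv2.imread("pics/w3.png");hsv=cv2.cvtColor(im,cv2.COLOR_BGR2HSV)
m=cv2.inRange(hsv,(15,100,80),(35,255,255)); m=cv2.morphologyEx(m,cv2.MORPH_CLOSE,np.ones((9,9)))
cs=[c for c in cv2.findContours(m,0,2)[0] if cv2.contourArea(c)>300]; cs.sort(key=lambda c:-c[:,0,0].mean())
ctr=[cv2.minAreaRect(c) for c in cs]
for q in ctr: print(q)
P=onz(KE,np.array([q[0] for q in ctr]),.044)*1000;print(P)
o,a,res=rigid([[4,96],[4,48],[4,-48],[4,-96]],P);print("man",o,a);print(res)
cv2.imwrite("pics/w3z.png",cv2.resize(im[50:140,290:400],None,fx=6,fy=6,interpolation=cv2.INTER_CUBIC))
E
```

```text
rack [627.47033829 156.64257062] -7.434243423135235
[[-0.2795285   0.02555517]
 [ 0.22337878  0.06793462]
 [-0.18293209  0.42065062]
 [ 0.23908181 -0.51414042]]
1 [645.8 251.1]
2 [639.6 203.5]
3 [633.4 155.9]
4 [627.2 108.3]
5 [621.   60.7]
((325.0, 226.0), (26.0, 30.0), 90.0)
((285.5, 225.0), (26.0, 29.0), 90.0)
((207.0, 224.0), (26.0, 28.0), 90.0)
((168.0, 223.0), (26.0, 30.0), 90.0)
[[ 588.73708057  -58.69402202   44.        ]
 [ 587.47193985 -107.22925057   44.        ]
 [ 586.26541809 -203.36705799   44.        ]
 [ 585.00641004 -250.96452452   44.        ]]
man [ 582.87086232 -154.99159532] -1.0330768165868698
[[ 0.1360254   0.38529624]
 [-0.26369381 -0.15773455]
 [ 0.26062747 -0.31114646]
 [-0.13295907  0.08358477]]
```

View pics/w3z.png

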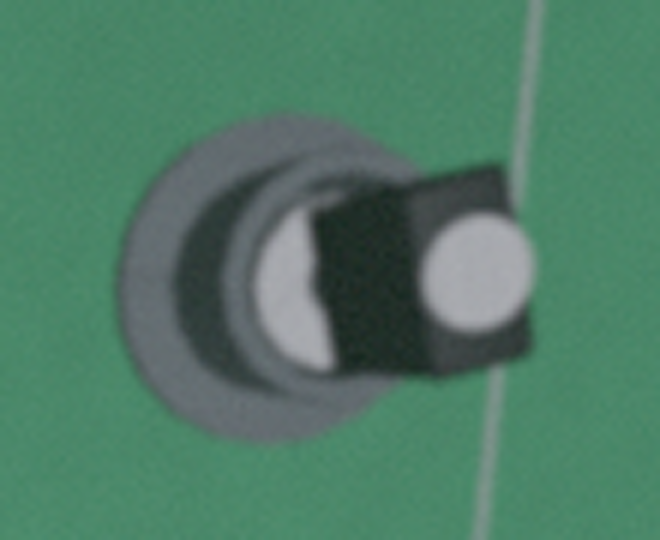

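```bash
python3 - <<'E'
from h import *
d=np.load("w3.npz");KE=(d["K"],d["E"])
f=lambda q:np.array(q)/6.+[290,50]
P=onz(KE,f([[500,165],[532,350],[437,378],[408,188]]),.118)*1000;print(P,P.mean(0))
for i,j in((0,1),(3,2)): v=P[j]-P[i];print(np.linalg.norm(v),np.degrees(np.arctan2(v[1],v[0])))
for i,j in((1,2),(0,3)): v=P[j]-P[i];print(np.linalg.norm(v),np.degrees(np.arctan2(v[1],v[0])))
print("cap",onz(KE,f([[478,272]]),.121)*1000)
print("foot c",onz(KE,f([[265,278]]),.004)*1000, "rim",onz(KE,f([[340,268]]),.054)*1000)
plan([432,-48,330],82)
E
```

```text
[[422.98240087 -45.61120683 118.        ]
 [448.02244074 -38.21920186 118.        ]
 [451.96091875 -51.52727022 118.        ]
 [426.05267358 -58.2343941  118.        ]] [437.25460849 -48.39801825 118.        ]
26.10833840156339 16.446990214290075
26.762336933450246 14.51408639749046
13.878627188766552 -73.51405779516793
12.991205928793175 -76.3296883747968
cap [[437.38169763 -48.25184798 121.        ]]
foot c [[435.92775627 -48.73550071   4.        ]] rim [[435.21371145 -48.26436942  54.        ]]
8 rows: [11.0,11.5,11.3,0,0,1.03]  len/row 19.5
```

```bash
python3 - <<'E'
from h import *
plan([437.3,-48.3,310],105.5,7)
E
```

```text
7 rows: [9.3,15.1,15.8,0,0,-2.18]  len/row 23.7
```

```bash
python3 -m crank '[[9.3,15.1,15.8,0,0,-2.2,1],[9.3,15.1,15.8,0,0,-2.2,1],[9.3,15.1,15.8,0,0,-2.2,1],[9.3,15.1,15.8,0,0,-2.2,1],[9.3,15.1,15.8,0,0,-2.2,1],[9.3,15.1,15.8,0,0,-2.2,1],[9.3,15.1,15.8,0,0,-2.2,1],[0,0,0,0,0,0,1]]'; python3 - <<'E'
from h import *
read_camera("wrist");st();KE,im=snap("wrist","w4")
np.savez("w4.npz",K=KE[0],E=KE[1]); plan([437.3,-48.3,247],105.5,6)
E
```

```text
clock: 3.4
tcp_pos: [0.436, -0.0465, 0.3092]
orientation: [-0.001, -0.138, 0.99, 0.001]
wrist_force: [0.1, 0.0, 1.2]
finger_gap: 0.0856
t=3.45 tcp [437.2 -47.4 310.2] yawY 105.76 z [-5.e-04  3.e-04 -1.e+00] F [-0.5 -0.8  0. ] M [ 0.04 -0.03  0.05] gap 84.9 j [-0.29  0.11 -0.45  1.01  0.   -0.57]
6 rows: [0.1,-0.0,10.6,0,0,0.04]  len/row 10.6
```

View pics/w4.png

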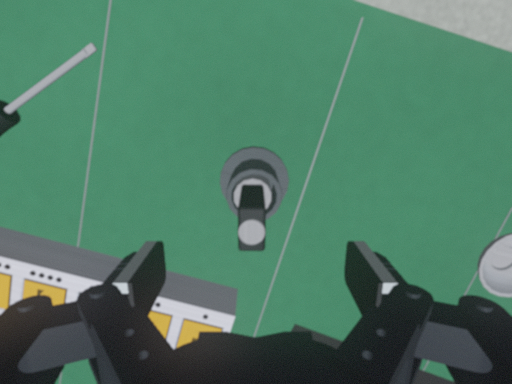

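```bash
python3 - <<'E'
from h import *
d=np.load("w4.npz");KE=(d["K"],d["E"]); P=onz(KE,[[251.5,232]],.121)[0]; t,r,s=tool(); print(P,r.inv().apply(P-t)*1000)
E
python3 -m crank '[[0,-0.3,10.5,0,0,0,1],[0,-0.3,10.5,0,0,0,1],[0,-0.3,10.5,0,0,0,1],[0,-0.3,10.5,0,0,0,1],[0,0,10.5,0,0,0,1],[0,0,10.5,0,0,0,1],[0,0,0,0,0,0,1],[0,0,0,0,0,0,1]]'; python3 - <<'E'
from h import *
read_camera("wrist");st();KE,im=snap("wrist","w5")
E
```

```text
[ 0.43762291 -0.04912883  0.121     ] [  0.80517929  -0.87587316 189.73210635]
clock: 4.5
tcp_pos: [0.4381, -0.05, 0.2472]
orientation: [0.0, -0.136, 0.991, -0.0]
wrist_force: [0.7, -0.7, 0.7]
finger_gap: 0.0854
t=4.55 tcp [438.2 -50.  247.4] yawY 105.64 z [ 7.e-04 -1.e-04 -1.e+00] F [-0.  -0.1 -0.9] M [0.02 0.04 0.  ] gap 85.4 j [-0.3   0.17 -0.55  0.85  0.   -0.57]
```

View pics/w5.png

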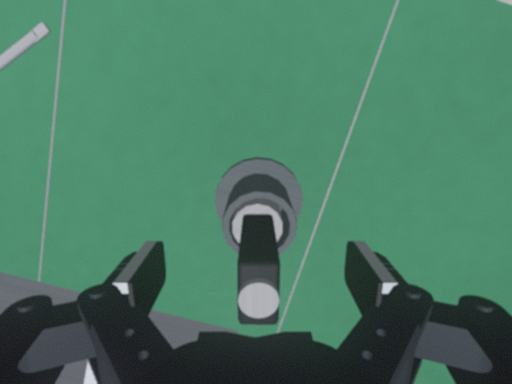

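```bash
python3 -m crank '[[0,0.8,0,0,0,0,0],[0,0,0,0,0,0,0],[0,0,0,0,0,0,0],[0,0,0,0,0,0,0],[0,0,0,0,0,0,0],[0,0,0,0,0,0,0],[0,0,0,0,0,0,0],[0,0,0,0,0,0,0]]' 80; python3 - <<'E'
from h import *
st();KE,im=snap("wrist","w6");plan([437.7,-49.5,320],105.6,7)
E
```

```text
clock: 5.6
tcp_pos: [0.4378, -0.0492, 0.2473]
orientation: [0.0, -0.136, 0.991, 0.0]
wrist_force: [-1.0, 1.0, 4.3]
finger_gap: 0.0154
t=5.60 tcp [437.8 -49.2 247.3] yawY 105.64 z [ 4.e-04  1.e-04 -1.e+00] F [-1.   1.   4.3] M [0.23 0.26 0.01] gap 15.4 j [-0.29  0.17 -0.55  0.85  0.   -0.57]
7 rows: [0.0,-0.0,-10.4,0,0,0.01]  len/row 10.4
```

View pics/w6.png

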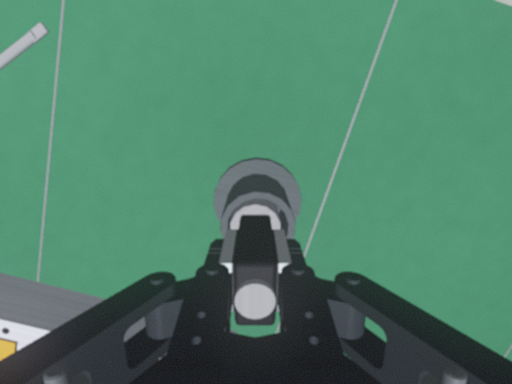

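```bash
python3 -m crank '[[0,0,-10,0,0,0,0],[0,0,-10,0,0,0,0],[0,0,-10,0,0,0,0],[0,0,-10,0,0,0,0],[0,0,-10,0,0,0,0],[0,0,-10,0,0,0,0],[0,0,-10,0,0,0,0],[0,0,0,0,0,0,0]]'; python3 - <<'E'
from h import *
st();plan([588.7,-58.9,310],89,7)
E
```

```text
clock: 6.65
tcp_pos: [0.4381, -0.0493, 0.318]
orientation: [0.001, -0.136, 0.991, -0.0]
wrist_force: [-0.0, -0.0, -1.9]
finger_gap: 0.0148
t=6.65 tcp [438.1 -49.3 318. ] yawY 105.64 z [ 1.7e-03 -4.0e-04 -1.0e+00] F [-0.  -0.  -1.9] M [ 0.04  0.01 -0.02] gap 14.8 j [-0.29  0.1  -0.44  1.03  0.   -0.57]
7 rows: [-21.1,-4.6,1.1,0,0,2.38]  len/row 21.7
```

```bash
python3 -m crank '[[-21.1,-4.6,1,0,0,2.4,0],[-21.1,-4.6,1,0,0,2.4,0],[-21.1,-4.6,1,0,0,2.4,0],[-21.1,-4.6,1,0,0,2.4,0],[-21.1,-4.6,1,0,0,2.4,0],[-21.1,-4.6,1,0,0,2.4,0],[-21.1,-4.6,1,0,0,2.4,0],[0,0,0,0,0,0,0]]'; python3 - <<'E'
from h import *
read_camera("wrist");st();KE,im=snap("wrist","w7");np.savez("w7.npz",K=KE[0],E=KE[1])
cv2.imwrite("pics/w7z.png",cv2.resize(im[140:300,150:360],None,fx=3.7,fy=3.7,interpolation=cv2.INTER_CUBIC))
E
```

```text
clock: 7.65
tcp_pos: [0.5889, -0.0597, 0.3091]
orientation: [-0.0, 0.01, 1.0, 0.0]
wrist_force: [-0.5, 0.4, -1.5]
finger_gap: 0.0151
t=7.70 tcp [588.  -59.4 309.2] yawY 88.87 z [-1.7e-03  5.0e-04 -1.0e+00] F [-0.9  0.3 -2.7] M [-0.02  0.02 -0.02] gap 15.3 j [-0.24  0.39 -0.08  1.1   0.   -0.22]
```

View pics/w7z.png

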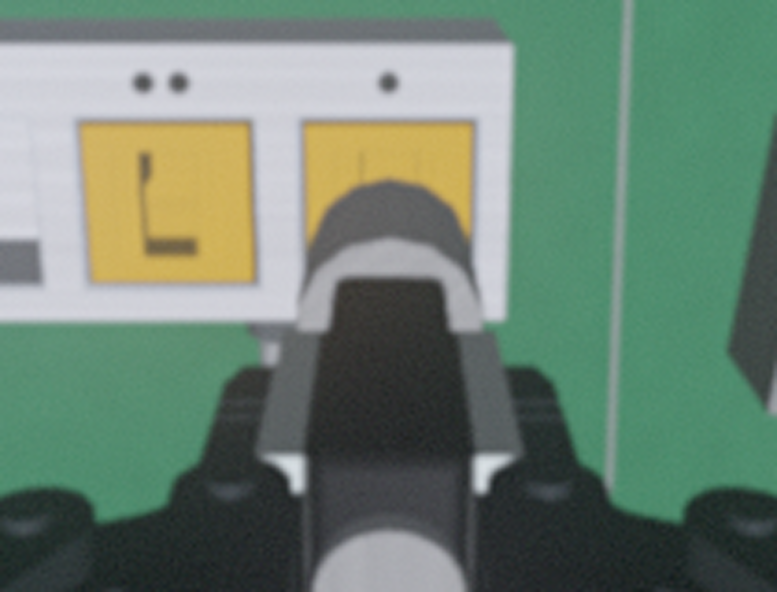

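```bash
python3 - <<'E'
from h import *
d=np.load("w7.npz");KE=(d["K"],d["E"]);f=lambda q:np.array(q)/3.7+[150,140]
P=onz(KE,f([[302,122],[475,122],[478,284],[255,284],[90,284],[79,122],[252,122]]),.044)*1000;print(np.round(P,1))
print("barrel front",onz(KE,f([[389,180]]),.0805)*1000, "sides",onz(KE,f([[308,250],[471,250]]),.0805)*1000)
E
```

```text
[[ 570.3  -77.    44. ]
 [ 571.   -40.1   44. ]
 [ 608.   -39.3   44. ]
 [ 607.   -89.    44. ]
 [ 606.2 -125.8   44. ]
 [ 569.3 -124.7   44. ]
 [ 570.1  -87.7   44. ]]
barrel front [[573.27717195 -58.60948619  80.5       ]] sides [[586.52415855 -73.98125187  80.5       ]
 [587.1543968  -43.58285854  80.5       ]]
```

```bash
python3 -m crank '[[-1,0.2,6,0,0,0,0],[0,0,6,0,0,0,0],[0,0,6,0,0,0,0],[0,0,6,0,0,0,0],[0,0,5,0,0,0,0],[0,0,3,0,0,0,0],[0,0,3,0,0,0,0],[0,0,0,0,0,0,0]]'; python3 - <<'E'
from h import *
st()
E
```

```text
clock: 8.75
tcp_pos: [0.589, -0.0592, 0.2749]
orientation: [-0.0, 0.01, 1.0, 0.0]
wrist_force: [0.5, 0.9, -1.0]
finger_gap: 0.0156
t=8.75 tcp [589.  -59.2 274.9] yawY 88.84 z [-3.e-04  2.e-04 -1.e+00] F [ 0.5  0.9 -1. ] M [-0.    0.02 -0.  ] gap 15.6 j [-0.24  0.41 -0.14  1.02  0.   -0.22]
```

```bash
python3 -m crank '[[0,0,0.6,0,0,0,0],[0,0,0.6,0,0,0,0],[0,0,0.6,0,0,0,0],[0,0,0.4,0,0,0,0],[0,0,0,0,0,0,0],[0,0,0,0,0,0,0],[0,0,0,0,0,0,0],[0,0,0,0,0,0,0]]'; python3 - <<'E'
from h import *
st()
E
```

```text
clock: 9.75
tcp_pos: [0.5891, -0.0592, 0.2733]
orientation: [0.0, 0.01, 1.0, -0.0]
wrist_force: [-0.3, 0.7, 5.2]
finger_gap: 0.015
t=9.75 tcp [589.1 -59.2 273.3] yawY 88.84 z [ 7.e-04 -0.e+00 -1.e+00] F [-0.3  0.7  5.2] M [ 0.09  0.26 -0.02] gap 15.0 j [-0.24  0.41 -0.14  1.02  0.   -0.22]
```

```bash
python3 -m crank '[[0,0,0,0,0,10.6,0],[0,0,0,0,0,10.6,0],[0,0,0,0,0,10.6,0],[0,0,0,0,0,10.6,0],[0,0,0,0,0,10.6,0],[0,0,0,0,0,10.6,0],[0,0,0,0,0,10.6,0],[0,0,0,0,0,0,0]]'; python3 - <<'E'
from h import *
st()
E
```

```text
clock: 10.75
tcp_pos: [0.5894, -0.0594, 0.2733]
orientation: [0.001, 0.611, 0.792, 0.0]
wrist_force: [0.6, -0.5, 4.1]
finger_gap: 0.015
t=10.75 tcp [589.4 -59.4 273.3] yawY 14.74 z [ 1.4e-03 -4.0e-04 -1.0e+00] F [ 0.6 -0.5  4.1] M [-0.07 -0.07 -0.03] gap 15.0 j [-0.24  0.41 -0.14  1.02 -0.    1.08]
```

```bash
python3 -m crank '[[0,0,-2,0,0,0,0],[0,0,-4,0,0,0,0],[0,0,-6,0,0,0,0],[0,0,-7,0,0,0,0],[0,0,-9,0,0,0,0],[0,0,-9,0,0,0,0],[0,0,-9,0,0,0,0],[0,0,-4,0,0,0,0]]'; python3 - <<'E'
from h import *
st();KE,im=snap("wrist","w8");cv2.imwrite("pics/w8z.png",cv2.resize(im[100:340,100:400],None,fx=2.5,fy=2.5)); plan([645.8,251.1,323],14.74-6.4,8)
E
```

```text
clock: 11.75
tcp_pos: [0.5892, -0.0592, 0.3239]
orientation: [0.001, 0.611, 0.791, 0.0]
wrist_force: [0.6, -0.7, -3.4]
finger_gap: 0.0148
t=11.75 tcp [589.2 -59.2 323.9] yawY 14.64 z [ 1.3e-03 -2.0e-04 -1.0e+00] F [ 0.6 -0.7 -3.4] M [0.03 0.04 0.03] gap 14.8 j [-0.24  0.38 -0.06  1.13  0.    1.08]
8 rows: [36.5,14.9,0.1,0,0,0.79]  len/row 39.4
```

View pics/w8z.png

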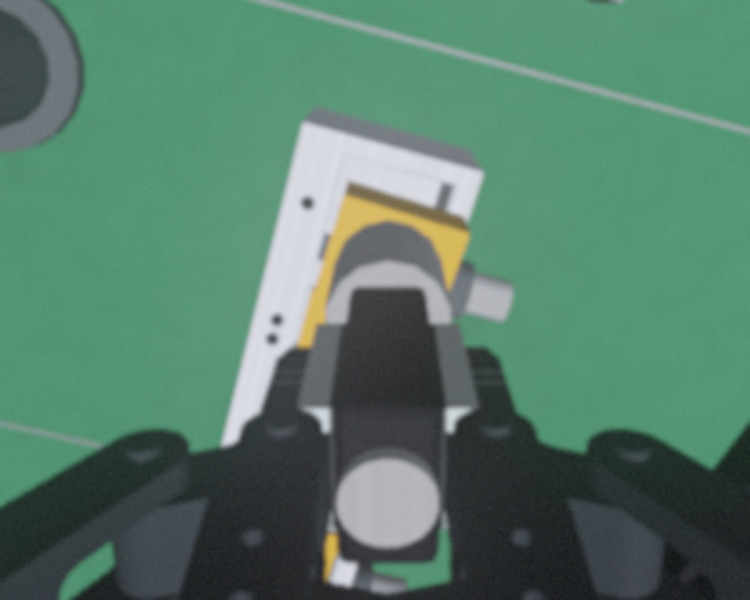

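```bash
python3 -m crank '[[36.5,14.9,0.1,0,0,0.8,0],[36.5,14.9,0.1,0,0,0.8,0],[36.5,14.9,0.1,0,0,0.8,0],[36.5,14.9,0.1,0,0,0.8,0],[36.5,14.9,0.1,0,0,0.8,0],[36.5,14.9,0.1,0,0,0.8,0],[36.5,14.9,0.1,0,0,0.8,0],[36.5,14.9,0,0,0,0.8,0]]'; python3 - <<'E'
from h import *
print(onz(cam("top"),[[133,167],[122,150]],0)); read_camera("wrist");read_camera("wrist");st();KE,im=snap("wrist","w9");np.savez("w9.npz",K=KE[0],E=KE[1]);cv2.imwrite("pics/w9z.png",cv2.resize(im[100:340,100:400],None,fx=2.5,fy=2.5))
E
```

```text
clock: 12.8
tcp_pos: [0.6458, 0.2522, 0.3217]
orientation: [-0.0, 0.655, 0.756, -0.0]
wrist_force: [0.7, -1.0, -2.5]
finger_gap: 0.0153
[[0.61299691 0.40966622 0.        ]
 [0.66913436 0.44819229 0.        ]]
t=12.90 tcp [645.9 254.8 321.4] yawY 8.48 z [ 2.0e-04  1.8e-03 -1.0e+00] F [ 0.6  0.7 -3.1] M [-0.08 -0.02 -0.02] gap 14.9 j [0.26 0.58 0.25 1.24 0.   1.68]
```

View pics/w9z.png

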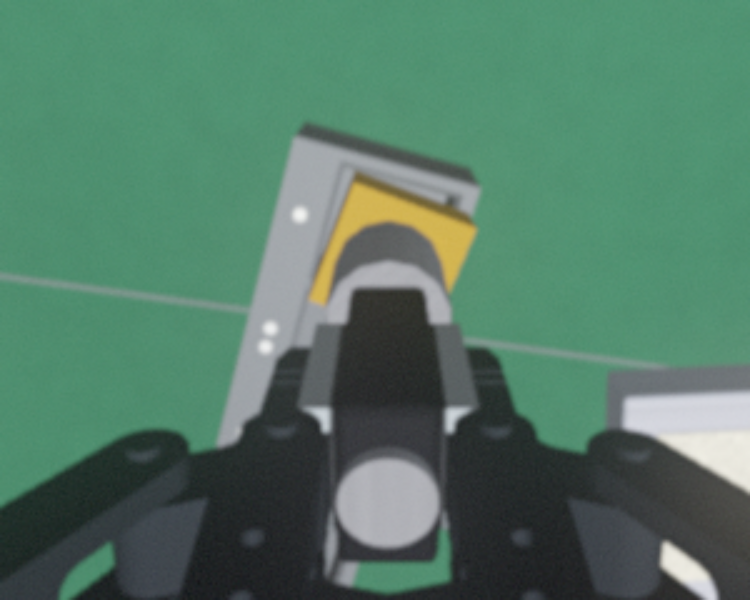

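```bash
python3 - <<'E'
import cv2
im=cv2.imread("pics/w9.png");cv2.imwrite("pics/w9zz.png",cv2.resize(im[145:235,195:305],None,fx=6.6,fy=6.6,interpolation=cv2.INTER_CUBIC))
E
```

```text
(no output)
```

View pics/w9zz.png

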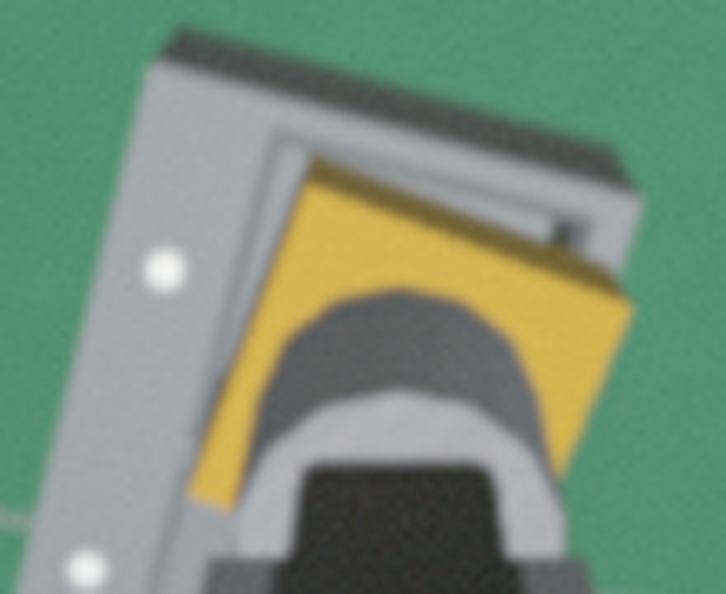

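```bash
cat >> h.py <<'E'
def ang(P,i,j): v=P[j]-P[i]; return np.degrees(np.arctan2(v[1],v[0]))
E
python3 - <<'E'
from h import *
d=np.load("w9.npz");KE=(d["K"],d["E"]);f=lambda q:np.array(q)/6.6+[195,145]
P=onz(KE,f([[312,180],[632,307],[188,492]]),.0928)*1000
print(P,ang(P,0,1),ang(P,0,2)+90,np.linalg.norm(P[1]-P[0]),np.linalg.norm(P[2]-P[0]),"centre",(P[1]+P[2])/2)
Q=onz(KE,f([[150,65],[640,198],[278,133],[150,594]]),.036)*1000
print(Q,ang(Q,0,1),np.linalg.norm(Q[1]-Q[0]),ang(Q,2,3))
print("barrel front",onz(KE,f([[400,290]]),.0928)*1000)
E
```

```text
[[634.24891041 279.95917718  92.8       ]
 [668.63070666 271.55902382  92.8       ]
 [625.86990553 244.63178902  92.8       ]] -13.729528837922969 -13.342945887834574 35.39308534281601 36.30746585693951 centre [647.2503061  258.09540642  92.8       ]
[[611.24824792 278.98213172  36.        ]
 [676.40363501 271.02854503  36.        ]
 [628.60383866 272.62750479  36.        ]
 [619.61420781 205.9442528   36.        ]] -6.959722691754499 65.63904332128531 -97.67780817556347
barrel front [[644.75094498 269.8490161   92.8       ]]
```

```bash
python3 -m crank '[[-1.5,-0.2,0,0,0,-2,0],[-1.5,-0.2,0,0,0,-2,0],[-1.5,-0.2,0,0,0,-2.1,0],[0,0,0,0,0,0,0],[0,0,0,0,0,0,0],[0,0,0,0,0,0,0],[0,0,0,0,0,0,0],[0,0,0,0,0,0,0]]'; python3 - <<'E'
from h import *
st();KE,im=snap("wrist","w10");st();np.savez("w10.npz",K=KE[0],E=KE[1]);cv2.imwrite("pics/w10z.png",cv2.resize(im[145:235,195:305],None,fx=6.6,fy=6.6,interpolation=cv2.INTER_CUBIC))
E
```

```text
clock: 13.95
tcp_pos: [0.646, 0.2464, 0.3222]
orientation: [0.0, 0.613, 0.79, 0.0]
wrist_force: [-0.3, 0.3, -4.2]
finger_gap: 0.0152
t=13.95 tcp [646.  246.4 322.2] yawY 14.34 z [ 1.e-04  1.e-04 -1.e+00] F [-0.3  0.3 -4.2] M [ 0.01 -0.07 -0.  ] gap 15.2 j [0.25 0.57 0.24 1.24 0.   1.57]
t=14.00 tcp [646.  246.4 322.2] yawY 14.34 z [ 0.e+00  1.e-04 -1.e+00] F [ 0.  -0.5 -3.5] M [-0.02 -0.01 -0.02] gap 15.3 j [0.25 0.57 0.24 1.24 0.   1.57]
```

View pics/w10z.png

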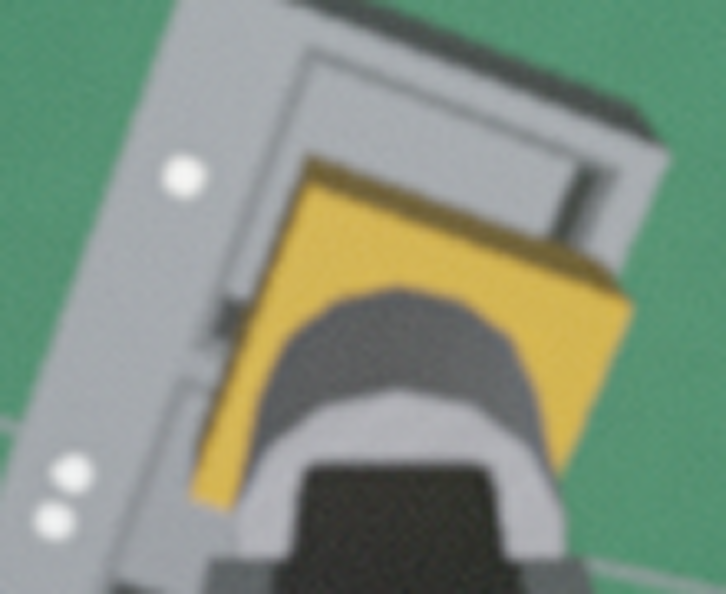

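```bash
python3 - <<'E'
from h import *
d=np.load("w10.npz");KE=(d["K"],d["E"]);f=lambda q:np.array(q)/6.6+[195,145]
P=onz(KE,f([[312,181],[632,307],[190,495]]),.0930)*1000
print(P,ang(P,0,1),ang(P,0,2)+90,"centre",(P[1]+P[2])/2)
Q=onz(KE,f([[308,52],[618,168],[220,300],[668,155]]),.036)*1000
print(Q,ang(Q,0,1),np.linalg.norm(Q[1]-Q[0]),ang(Q,0,2)+90)
a=np.radians(-7.43);Rm=np.array([[np.cos(a),-np.sin(a)],[np.sin(a),np.cos(a)]])
print("pocket",Q[0,:2]+Rm@[20,-20],Q[1,:2]+Rm@[-20,-20],Q[3,:2]+Rm@[-27,-26])
b=onz(KE,f([[402,289]]),.0930)*1000; t,r,s=tool(); print("barrel c",b-15*r.apply([1,0,0]))
E
```

```text
[[631.8885621  269.61925767  93.        ]
 [667.03344311 264.85675624  93.        ]
 [627.40257257 233.30750179  93.        ]] -7.71717343875791 -7.042691439428864 centre [647.21800784 249.08212901  93.        ]
[[628.27410864 272.9281523   36.        ]
 [670.96184864 268.1608051   36.        ]
 [624.75654101 237.91391758  36.        ]
 [676.7802522  271.4261902   36.        ]] -6.3723611683580135 42.95312265081285 -5.736747984030316
pocket [645.5198841  250.50978418] [648.54348052 250.91502965] [646.64477006 249.13599693]
barrel c [[647.26789021 246.32506662  92.99923066]]
```

```bash
python3 -m crank '[[1.4,-0.2,5,0,0,0,0],[0,0,6,0,0,0,0],[0,0,7,0,0,0,0],[0,0,7,0,0,0,0],[0,0,7,0,0,0,0],[0,0,4,0,0,0,0],[0,0,0,0,0,0,0],[0,0,0,0,0,0,0]]'; python3 - <<'E'
from h import *
st();KE,im=snap("wrist","w11");np.savez("w11.npz",K=KE[0],E=KE[1]);cv2.imwrite("pics/w11z.png",cv2.resize(im[135:235,195:305],None,fx=6,fy=6,interpolation=cv2.INTER_CUBIC))
E
```

```text
clock: 15.0
tcp_pos: [0.6456, 0.2477, 0.2865]
orientation: [0.0, 0.613, 0.79, 0.0]
wrist_force: [0.4, -0.6, -3.7]
finger_gap: 0.0149
t=15.00 tcp [645.6 247.7 286.5] yawY 14.34 z [ 6.e-04  2.e-04 -1.e+00] F [ 0.4 -0.6 -3.7] M [ 0.03 -0.02  0.05] gap 14.9 j [0.25 0.59 0.18 1.17 0.   1.57]
```

View pics/w11z.png

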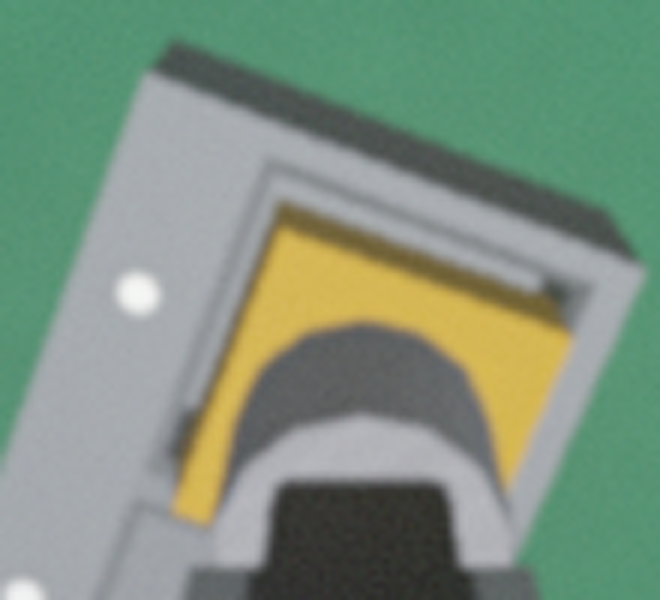

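```bash
python3 - <<'E'
from h import *
d=np.load("w11.npz");KE=(d["K"],d["E"]);f=lambda q:np.array(q)/6.+[195,135]
a=np.radians(-7.43);Rm=np.array([[np.cos(a),-np.sin(a)],[np.sin(a),np.cos(a)]])
P=onz(KE,f([[282,225],[570,335],[172,512]]),.057)*1000
print(P@np.eye(3),ang(P,0,1),ang(P,0,2)+90,"centre",(P[1]+P[2])/2, P[0,:2]+Rm@[18,-18])
L=onz(KE,f([[280,203],[562,325]]),.039)*1000;print("low",L,L[0,:2]+Rm@[18,-18])
Q=onz(KE,f([[268,163],[592,285],[645,268],[150,70]]),.036)*1000
print("pocket",Q[0,:2]+Rm@[20,-20],Q[1,:2]+Rm@[-20,-20],Q[2,:2]+Rm@[-27,-26],Q[3,:2]+Rm@[39,-26])
E
```

```text
[[631.45924355 270.73629922  57.        ]
 [666.19259923 266.39072634  57.        ]
 [627.09926141 234.19998261  57.        ]] -7.131356226880019 -6.805087182071674 centre [646.64593032 250.29535448  57.        ] [646.98044145 250.55976791]
low [[630.85068809 269.22227404  39.        ]
 [668.28731528 262.88202232  39.        ]] [646.37188599 249.04574274]
pocket [645.53219662 250.63982   ] [648.60674264 250.80495601] [646.66063338 249.48405048] [647.15642246 249.7657301 ]
```

Plug centre (646.6, 250) and pocket (647, 250.2) agree; lower it.

```bash
python3 -m crank '[[0,0,2,0,0,0,0],[0,0,2,0,0,0,0],[0,0,2,0,0,0,0],[0,0,2,0,0,0,0],[0,0,2,0,0,0,0],[0,0,1,0,0,0,0],[0,0,0,0,0,0,0],[0,0,0,0,0,0,0]]'; python3 - <<'E'
from h import *
st()
E
```

```text
clock: 16.05
tcp_pos: [0.6456, 0.2477, 0.2756]
orientation: [0.0, 0.613, 0.79, 0.0]
wrist_force: [-0.0, -0.5, -1.2]
finger_gap: 0.0151
t=16.05 tcp [645.6 247.7 275.6] yawY 14.33 z [ 8.e-04  3.e-04 -1.e+00] F [-0.  -0.5 -1.2] M [-0.01  0.01 -0.  ] gap 15.1 j [0.25 0.6  0.17 1.14 0.   1.57]
```

```bash
python3 -m crank '[[0,0,0.3,0,0,-9.7,0],[0,0,0,0,0,-9.7,0],[0,0,0,0,0,-9.7,0],[0,0,0,0,0,-9.7,0],[0,0,0,0,0,-9.7,0],[0,0,0,0,0,-9.7,0],[0,0,0,0,0,-9.7,0],[0,0,0,0,0,0,0]]'; python3 - <<'E'
from h import *
st();KE,im=snap("wrist","w12");np.savez("w12.npz",K=KE[0],E=KE[1]);cv2.imwrite("pics/w12z.png",cv2.resize(im[135:255,180:330],None,fx=5,fy=5,interpolation=cv2.INTER_CUBIC))
E
```

```text
clock: 17.05
tcp_pos: [0.6456, 0.2478, 0.2754]
orientation: [0.0, 0.069, 0.998, 0.0]
wrist_force: [0.4, 0.8, 0.7]
finger_gap: 0.0152
t=17.05 tcp [645.6 247.8 275.4] yawY 82.14 z [ 9.e-04  6.e-04 -1.e+00] F [0.4 0.8 0.7] M [0.13 0.05 0.02] gap 15.2 j [0.25 0.6  0.17 1.14 0.   0.39]
```

View pics/w12z.png

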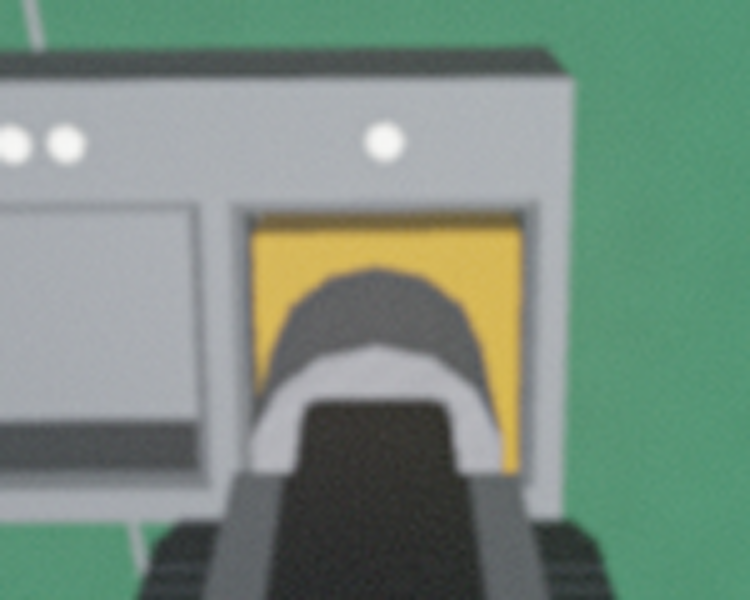

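```bash
python3 -m crank '[[0,1.3,-0.3,0,0,0,0],[0,0,-1,0,0,0,0],[0,0,-2,0,0,0,0],[0,0,-4,0,0,0,0],[0,0,-6,0,0,0,0],[0,0,-6,0,0,0,0],[0,0,0,0,0,0,0],[0,0,0,0,0,0,0]]'; python3 - <<'E'
from h import *
st();KE,im=snap("wrist","w13");np.savez("w13.npz",K=KE[0],E=KE[1]);cv2.imwrite("pics/w13z.png",cv2.resize(im[135:255,180:330],None,fx=5,fy=5,interpolation=cv2.INTER_CUBIC))
E
```

```text
clock: 18.1
tcp_pos: [0.6456, 0.2489, 0.2943]
orientation: [0.0, 0.068, 0.998, 0.0]
wrist_force: [-0.8, 0.9, -1.6]
finger_gap: 0.0148
t=18.10 tcp [645.6 248.9 294.3] yawY 82.23 z [ 2.e-04  1.e-04 -1.e+00] F [-0.8  0.9 -1.6] M [-0.03 -0.02  0.01] gap 14.8 j [0.25 0.59 0.2  1.18 0.   0.39]
```

View pics/w13z.png

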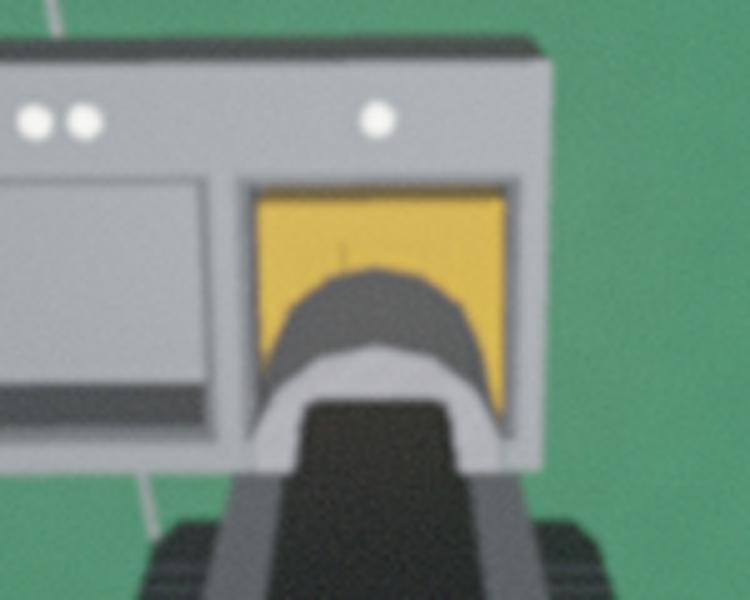

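```bash
python3 - <<'E'
from h import *
plan([588.5,-106.9,310],89,7)
E
```

```text
7 rows: [3.8,-51.4,-2.3,0,0,-0.97]  len/row 51.6
```

```bash
python3 -m crank '[[3.8,-51.4,-2.3,0,0,-1,0],[3.8,-51.4,-2.3,0,0,-1,0],[3.8,-51.4,-2.3,0,0,-1,0],[3.8,-51.4,-2.3,0,0,-1,0],[3.8,-51.4,-2.3,0,0,-1,0],[3.8,-51.4,-2.3,0,0,-1,0],[3.8,-51.4,-2.3,0,0,-1,0],[0,0,0,0,0,0,0]]' >/dev/null; python3 - <<'E'
from h import *
for i in range(6): read_camera("wrist")
st();KE,im=snap("wrist","w14");st();np.savez("w14.npz",K=KE[0],E=KE[1]);cv2.imwrite("pics/w14z.png",cv2.resize(im[140:260,180:330],None,fx=5,fy=5,interpolation=cv2.INTER_CUBIC))
E
```

```text
t=19.45 tcp [ 589.3 -105.8  310.1] yawY 89.35 z [-4.e-04  4.e-04 -1.e+00] F [-1.  -0.  -1.4] M [ 0.03 -0.02 -0.01] gap 15.1 j [-0.31  0.4  -0.06  1.11  0.   -0.3 ]
t=19.50 tcp [ 589.4 -105.8  310.2] yawY 89.35 z [-2.e-04  3.e-04 -1.e+00] F [ 0.   0.3 -1.5] M [-0.    0.03 -0.  ] gap 15.1 j [-0.31  0.4  -0.06  1.11  0.   -0.3 ]
```

View pics/w14z.png

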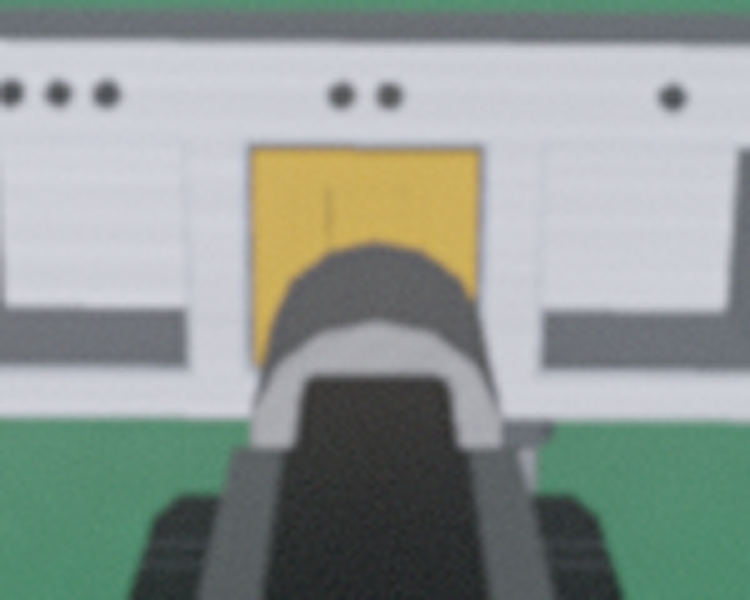

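```bash
cat > c.py <<'E'
from h import *
import sys
# usage: c.py npz x0 y0 scale ztop  pts...
def pts(npz,x0,y0,sc,z,q):
    d=np.load(npz);KE=(d["K"],d["E"]); return onz(KE,np.array(q)/sc+[x0,y0],z)*1000
E
python3 - <<'E'
from c import *
P=pts("w14.npz",180,140,5.,.044,[[248,148],[482,148],[260,368]]);print(P,(P[1]+P[2])/2)
print(pts("w14.npz",180,140,5.,.0815,[[375,243]]))
E
```

```text
[[ 569.59748624 -125.1961999    44.        ]
 [ 570.04741897  -88.157834     44.        ]
 [ 606.67243041 -124.50584256   44.        ]] [ 588.35992469 -106.33183828   44.        ]
[[ 574.878667  -105.2508995   81.5      ]]
```

```bash
python3 -m crank '[[1.3,-1.3,5,0,0,0.3,0],[0,0,7,0,0,0,0],[0,0,7,0,0,0,0],[0,0,7,0,0,0,0],[0,0,7,0,0,0,0],[0,0,2.5,0,0,0,0],[0,0,0,0,0,0,0],[0,0,0,0,0,0,0]]' >/dev/null; python3 -c "from h import *;st()"
```

```text
t=20.50 tcp [ 588.1 -108.5  275.1] yawY 88.93 z [ 5.e-04 -1.e-04 -1.e+00] F [-0.2 -0.4 -1.7] M [-0.   -0.03 -0.02] gap 14.8 j [-0.32  0.42 -0.12  1.03  0.   -0.3 ]
```

```bash
python3 -m crank '[[0,0,0.5,0,0,0,0],[0,0,0.5,0,0,0,0],[0,0,0.5,0,0,0,0],[0,0,0,0,0,0,0],[0,0,0,0,0,0,0],[0,0,0,0,0,0,0],[0,0,0,0,0,0,0],[0,0,0,0,0,0,0]]' >/dev/null; python3 -c "from h import *;st()"
```

```text
t=21.50 tcp [ 588.  -108.5  273.4] yawY 88.94 z [ 3.e-04 -0.e+00 -1.e+00] F [ 0.5 -0.4  1.2] M [0.   0.04 0.02] gap 15.0 j [-0.32  0.42 -0.12  1.02  0.   -0.3 ]
```

```bash
python3 -m crank '[[0,1.2,0.2,0,0,3,0],[0,0,0,0,0,10.6,0],[0,0,0,0,0,10.6,0],[0,0,0,0,0,10.6,0],[0,0,0,0,0,10.6,0],[0,0,0,0,0,10.6,0],[0,0,0,0,0,10.6,0],[0,0,0,0,0,10.4,0]]' >/dev/null; python3 -c "from h import *;st()"
```

```text
t=22.50 tcp [ 588.1 -107.4  273.4] yawY 11.59 z [ 6.e-04 -3.e-04 -1.e+00] F [-0.2 -0.1  1.3] M [-0.01  0.04  0.02] gap 15.3 j [-0.31  0.42 -0.12  1.02 -0.    1.05]
```

```bash
python3 -m crank '[[0,0,0,0,0,0,0],[0,0,-2,0,0,0,0],[0,0,-5,0,0,0,0],[0,0,-8,0,0,0,0],[0,0,-10,0,0,0,0],[0,0,-12,0,0,0,0],[0,0,-10,0,0,0,0],[0,0,-3,0,0,0,0]]' >/dev/null; python3 - <<'E'
from h import *
for i in range(3): read_camera("wrist")
st();KE,im=snap("wrist","w15");np.savez("w15.npz",K=KE[0],E=KE[1]);cv2.imwrite("pics/w15z.png",cv2.resize(im[140:260,180:330],None,fx=5,fy=5,interpolation=cv2.INTER_CUBIC))
E
```

```text
t=23.65 tcp [ 587.9 -107.3  323.1] yawY 11.93 z [ 1.e-04  0.e+00 -1.e+00] F [-1.1  0.6 -3.3] M [-0.02 -0.04 -0.02] gap 15.2 j [-0.31  0.39 -0.04  1.14  0.    1.05]
```

View pics/w15z.png

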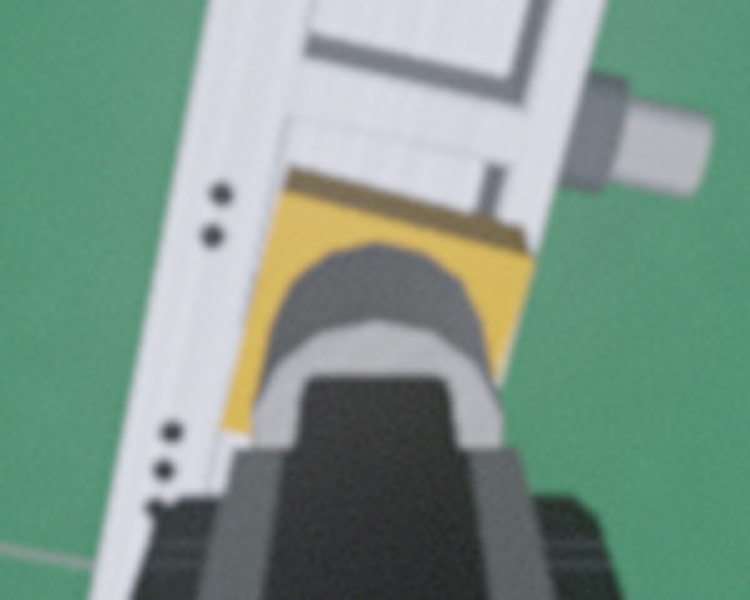

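```bash
python3 - <<'E'
from h import *
plan([640.3,202,323],5.5,12)
E
```

```text
12 rows: [24.8,8.3,-0.0,0,0,0.54]  len/row 26.1
```

```bash
python3 -m crank '[[8,2.7,0,0,0,0,0],[16.8,5.6,0,0,0,0.5,0],[24.8,8.3,0,0,0,0.6,0],[24.8,8.3,0,0,0,0.6,0],[24.8,8.3,0,0,0,0.6,0],[24.8,8.3,0,0,0,0.6,0],[24.8,8.3,0,0,0,0.6,0],[24.8,8.3,0,0,0,0.6,0]]' >/dev/null; python3 -m crank '[[24.8,8.3,0,0,0,0.6,0],[24.8,8.3,0,0,0,0.6,0],[24.8,8.3,0,0,0,0.6,0],[24.8,8.3,0,0,0,0.6,0],[16.5,5.6,0,0,0,0.6,0],[8.3,2.7,0,0,0,0,0],[0,0,0,0,0,0,0],[0,0,0,0,0,0,0]]' >/dev/null; python3 - <<'E'
from h import *
for i in range(3): read_camera("wrist")
st();KE,im=snap("wrist","w16");np.savez("w16.npz",K=KE[0],E=KE[1]);cv2.imwrite("pics/w16z.png",cv2.resize(im[140:260,180:330],None,fx=5,fy=5,interpolation=cv2.INTER_CUBIC))
E
```

```text
t=25.85 tcp [641.3 201.  323.2] yawY 4.78 z [ 0.e+00 -1.e-04 -1.e+00] F [ 0.6 -0.3 -3.3] M [-0.02 -0.03 -0.  ] gap 15.1 j [ 0.18  0.53  0.18  1.22 -0.    1.67]
```

View pics/w16z.png

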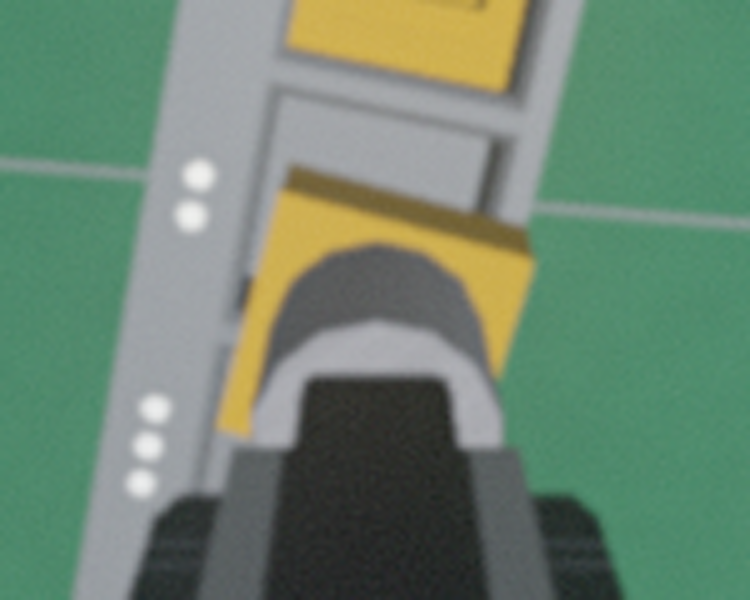

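```bash
cat >> c.py <<'E'
def plugfit(npz,x0,y0,sc,z,q,pk):
    P=pts(npz,x0,y0,sc,z,q); Q=pts(npz,x0,y0,sc,.036,pk)
    a=np.radians(-7.43);Rm=np.array([[np.cos(a),-np.sin(a)],[np.sin(a),np.cos(a)]])
    print("plug ang",ang(P,0,1),ang(P,0,2)+90,"sides",np.linalg.norm(P[1]-P[0]),np.linalg.norm(P[2]-P[0]),"centre",(P[1]+P[2])/2)
    print("pocket",Q[0,:2]+Rm@[20,-20],Q[1,:2]+Rm@[-20,-20],"ang",ang(Q,0,1))
E
python3 - <<'E'
from c import *
plugfit("w16.npz",180,140,5.,.094,[[288,188],[535,262],[218,428]],[[275,88],[518,138]])
E
```

```text
plug ang -12.445077250398512 -11.910373223173252 sides 35.09056015446232 36.26777419505157 centre [641.79463452 200.88447218  94.        ]
pocket [640.09263504 202.99611248] [642.66981905 202.9670459 ] ang -7.020144898805015
```

```bash
python3 -m crank '[[2.1,-0.3,2,0,0,-2.4,0],[0,0,5,0,0,-2.4,0],[0,0,7,0,0,0,0],[0,0,8,0,0,0,0],[0,0,8,0,0,0,0],[0,0,5,0,0,0,0],[0,0,0,0,0,0,0],[0,0,0,0,0,0,0]]' >/dev/null; python3 - <<'E'
from h import *
for i in range(2): read_camera("wrist")
st();KE,im=snap("wrist","w17");np.savez("w17.npz",K=KE[0],E=KE[1]);cv2.imwrite("pics/w17z.png",cv2.resize(im[140:260,180:330],None,fx=5,fy=5,interpolation=cv2.INTER_CUBIC))
E
```

```text
t=27.00 tcp [641.  203.9 288.6] yawY 9.63 z [ 9.e-04  3.e-04 -1.e+00] F [-1.1  0.  -3.3] M [ 0.01 -0.01 -0.03] gap 15.2 j [0.19 0.55 0.13 1.14 0.   1.59]
```

View pics/w17z.png

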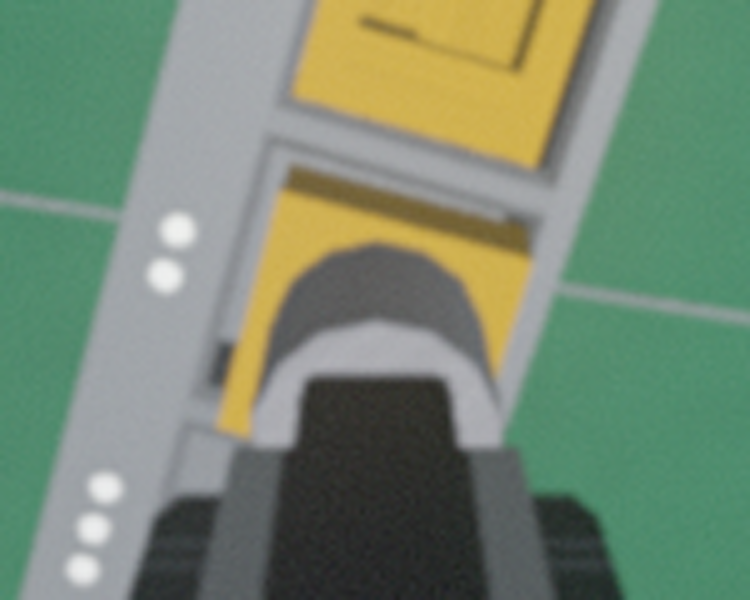

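```bash
python3 - <<'E'
from c import *
plugfit("w17.npz",180,140,5.,.0592,[[286,190],[532,260],[218,430]],[[268,138],[542,210]])
P=pts("w17.npz",180,140,5.,.0412,[[288,168],[525,250]]);print(P)
E
```

```text
plug ang -6.785405831448952 -6.63733717254604 sides 34.816286483245904 36.2331627084852 centre [641.4802958  203.79111199  59.2       ]
pocket [639.30396639 203.04298467] [642.04149419 204.16539724] ang -5.456301480119128
[[625.7778251  222.65812145  41.2       ]
 [662.36397474 216.19869415  41.2       ]]
```

```bash
python3 -m crank '[[0,-0.5,2,0,0,0.5,0],[0,0,2,0,0,0,0],[0,0,3,0,0,0,0],[0,0,3,0,0,0,0],[0,0,2,0,0,0,0],[0,0,1.2,0,0,0,0],[0,0,0,0,0,0,0],[0,0,0,0,0,0,0]]' >/dev/null; python3 - <<'E'
from h import *
st();KE,im=snap("wrist","w18");np.savez("w18.npz",K=KE[0],E=KE[1]);cv2.imwrite("pics/w18z.png",cv2.resize(im[140:260,180:330],None,fx=5,fy=5,interpolation=cv2.INTER_CUBIC))
E
```

```text
t=28.05 tcp [640.4 203.8 275.4] yawY 9.14 z [ 8.e-04  3.e-04 -1.e+00] F [-1.2  0.2  1. ] M [-0.06  0.2  -0.05] gap 14.9 j [0.19 0.56 0.1  1.11 0.   1.6 ]
```

View pics/w18z.png

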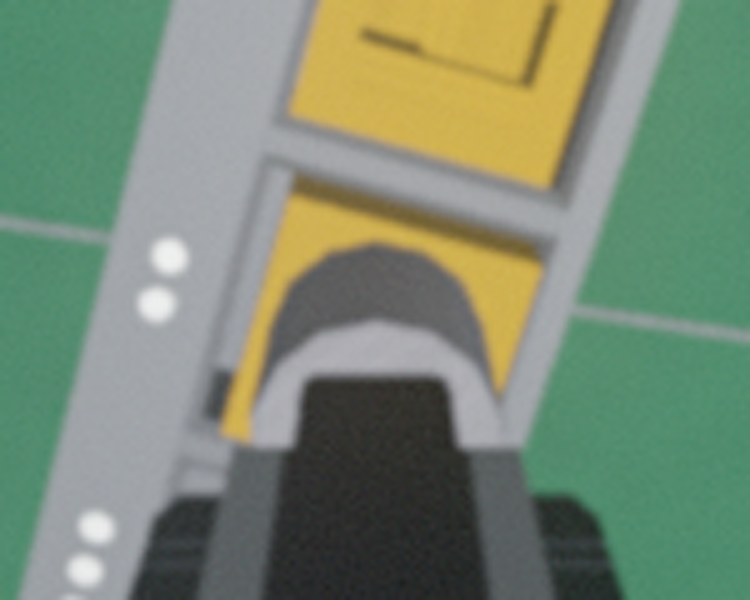

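```bash
python3 -m crank '[[0,0,0,0,0,-10.5,0],[0,0,0,0,0,-10.5,0],[0,0,0,0,0,-10.5,0],[0,0,0,0,0,-10.5,0],[0,0,0,0,0,-10.5,0],[0,0,0,0,0,-10.5,0],[0,0,0,0,0,-10.3,0],[0,0,0,0,0,0,0]]' >/dev/null; python3 - <<'E'
from h import *
read_camera("wrist");st();KE,im=snap("wrist","w19");np.savez("w19.npz",K=KE[0],E=KE[1]);cv2.imwrite("pics/w19z.png",cv2.resize(im[140:260,180:330],None,fx=5,fy=5,interpolation=cv2.INTER_CUBIC))
E
```

```text
t=29.15 tcp [640.7 203.9 275.4] yawY 82.25 z [ 1.4e-03  4.0e-04 -1.0e+00] F [0.5 0.3 1.3] M [ 0.15 -0.19  0.11] gap 14.9 j [0.19 0.56 0.1  1.11 0.   0.32]
```

View pics/w19z.png

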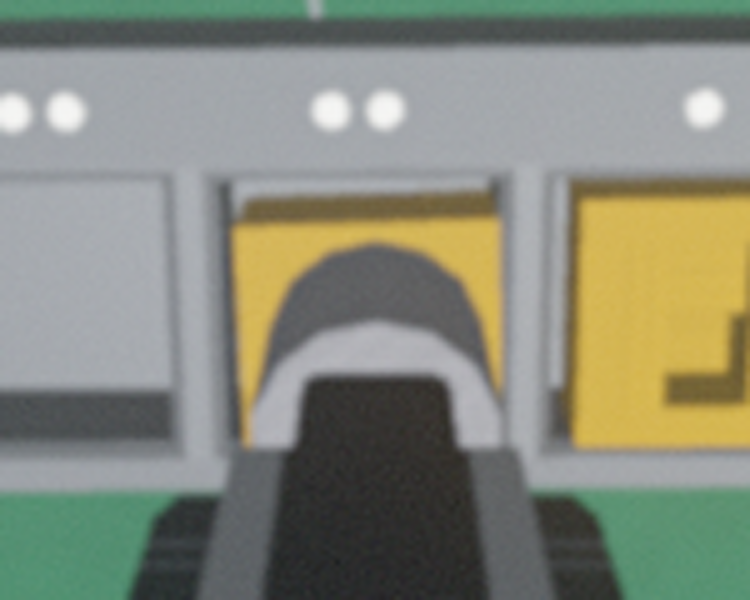

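```bash
python3 - <<'E'
from c import *
P=pts("w19.npz",180,140,5.,.046,[[233,222],[502,213],[244,443]]);print(P,(P[1]+P[2])/2,ang(P,0,1)-90)
print(pts("w19.npz",180,140,5.,.0468,[[375,243]]))
E
```

```text
[[621.41762803 187.58078521  46.        ]
 [625.11421898 223.82882676  46.        ]
 [653.57636948 183.91301187  46.        ]] [639.34529423 203.87091931  46.        ] -5.822917921640055
[[626.73506287 206.26693969  46.8       ]]
```

```bash
python3 -m crank '[[0,-0.7,-0.3,0,0,-1,0],[0,0,-1,0,0,0,0],[0,0,-2,0,0,0,0],[0,0,-4,0,0,0,0],[0,0,-7,0,0,0,0],[0,0,-7,0,0,0,0],[0,0,0,0,0,0,0],[0,0,0,0,0,0,0]]' >/dev/null; python3 - <<'E'
from h import *
st();KE,im=snap("wrist","w20");cv2.imwrite("pics/w20z.png",cv2.resize(im[100:260,180:330],None,fx=3.6,fy=3.6,interpolation=cv2.INTER_CUBIC))
plan([586.6,-203.2,312],89,12)
E
```

```text
t=30.20 tcp [640.2 203.1 296.3] yawY 83.43 z [ 1.e-04  1.e-04 -1.e+00] F [ 0.1  0.5 -1.9] M [ 0.02  0.03 -0.02] gap 15.1 j [0.19 0.55 0.13 1.16 0.   0.3 ]
12 rows: [2.1,-34.1,-1.3,0,0,-0.46]  len/row 34.2
```

View pics/w20z.png

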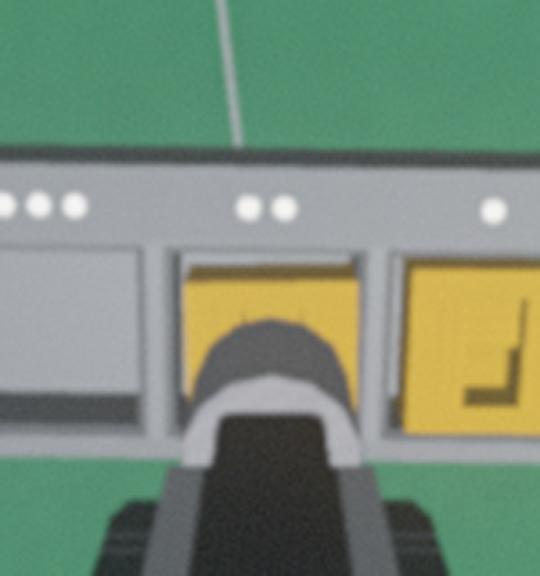

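```bash
python3 -m crank '[[1,-15,-2,0,0,0,0],[1.1,-19.1,-2,0,0,-0.4,0],[2.1,-34.1,-1.5,0,0,-0.5,0],[2.1,-34.1,-1.5,0,0,-0.5,0],[2.1,-34.1,-1.5,0,0,-0.5,0],[2.1,-34.1,-1.5,0,0,-0.5,0],[2.1,-34.1,-1.5,0,0,-0.5,0],[2.1,-34.1,-1.5,0,0,-0.5,0]]' >/dev/null; python3 -m crank '[[2.1,-34.1,-1,0,0,-0.5,0],[2.1,-34.1,-1,0,0,-0.5,0],[2.1,-34.1,0,0,0,-0.5,0],[2.1,-34.1,0,0,0,-0.5,0],[2,-34.1,0,0,0,-0.5,0],[1.1,-22,0,0,0,-0.4,0],[1,-12,0,0,0,0,0],[0,0,0,0,0,0,0]]' >/dev/null; python3 - <<'E'
from h import *
for i in range(6): read_camera("wrist")
st();KE,im=snap("wrist","w21");np.savez("w21.npz",K=KE[0],E=KE[1]);cv2.imwrite("pics/w21z.png",cv2.resize(im[140:260,180:330],None,fx=5,fy=5,interpolation=cv2.INTER_CUBIC))
E
```

```text
t=32.55 tcp [ 585.1 -236.3  311.2] yawY 89.81 z [-0.e+00  2.e-04 -1.e+00] F [-0.   1.2 -1.5] M [ 0.01 -0.04  0.  ] gap 15.2 j [-0.51  0.46  0.03  1.14  0.   -0.51]
```

View pics/w21z.png

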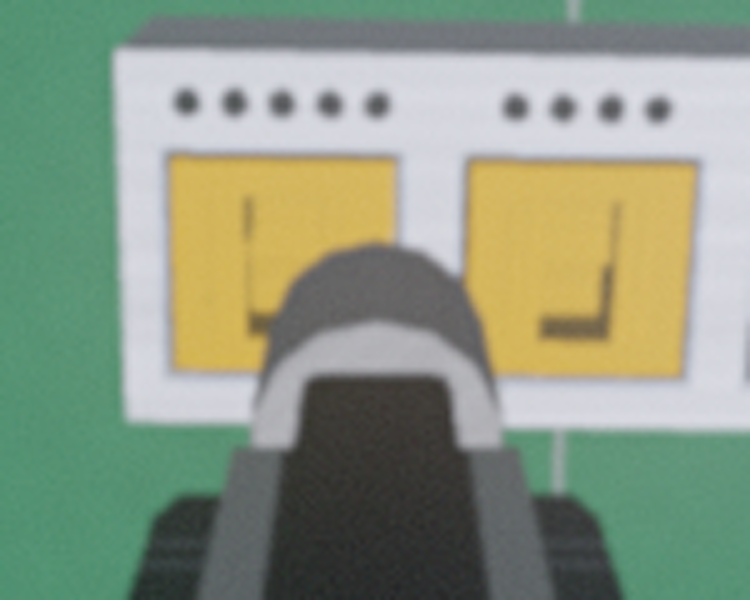

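```bash
python3 - <<'E'
from c import *
P=pts("w21.npz",180,140,5.,.044,[[467,158],[700,162],[685,378],[168,155],[398,156],[172,374]]);
print("p4",(P[0]+P[2])/2,"p5",(P[4]+P[5])/2)
print(pts("w21.npz",180,140,5.,.0815,[[375,243]]))
t,r,s=tool();print(t)
plan([586.2,-202.7,311],89,5)
E
```

```text
p4 [ 586.37169483 -202.80877357   44.        ] p5 [ 585.65140513 -250.92867346   44.        ]
[[ 571.01011641 -235.94678206   81.5       ]]
[ 0.58511489 -0.23641555  0.31123459]
5 rows: [-0.2,6.7,0.0,0,0,0.16]  len/row 6.7
```

```bash
python3 -m crank '[[-0.4,6,0,0,0,0.4,0],[0,9,0,0,0,0.4,0],[0,9,0,0,0,0,0],[0,6,0,0,0,0,0],[0,3.2,0,0,0,0,0],[0,0,0,0,0,0,0],[0,0,0,0,0,0,0],[0,0,0,0,0,0,0]]' >/dev/null; python3 - <<'E'
from h import *
for i in range(2): read_camera("wrist")
st();KE,im=snap("wrist","w22");np.savez("w22.npz",K=KE[0],E=KE[1]);cv2.imwrite("pics/w22z.png",cv2.resize(im[140:260,180:330],None,fx=5,fy=5,interpolation=cv2.INTER_CUBIC))
E
```

```text
t=33.70 tcp [ 585.8 -204.3  311.1] yawY 88.92 z [ 0.  0. -1.] F [ 0.4 -1.  -1.5] M [-0.02 -0.04  0.  ] gap 15.1 j [-0.46  0.44  0.    1.13  0.   -0.45]
```

View pics/w22z.png

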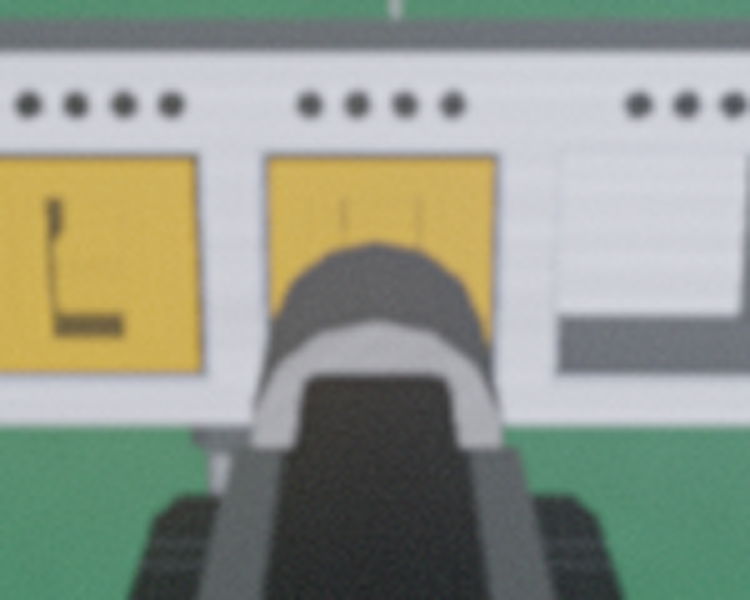

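```bash
python3 -m crank '[[0,0.9,5,0,0,0,0],[0,0,7,0,0,0,0],[0,0,7,0,0,0,0],[0,0,7,0,0,0,0],[0,0,7,0,0,0,0],[0,0,3,0,0,0,0],[0,0,0,0,0,0,0],[0,0,0,0,0,0,0]]' >/dev/null; python3 -c "from h import *;st()"
python3 -m crank '[[0,0,0.5,0,0,0,0],[0,0,0.5,0,0,0,0],[0,0,0.4,0,0,0,0],[0,0,0.3,0,0,0,0],[0,0,0,0,0,0,0],[0,0,0,0,0,0,0],[0,0,0,0,0,0,0],[0,0,0,0,0,0,0]]' >/dev/null; python3 -c "from h import *;st()"
```

```text
t=34.75 tcp [ 586.  -203.2  275.5] yawY 88.93 z [ 6.e-04 -2.e-04 -1.e+00] F [-0.4  0.2 -2.2] M [ 0.05 -0.01 -0.02] gap 15.1 j [-0.46  0.46 -0.05  1.05  0.   -0.44]
t=35.75 tcp [ 585.9 -203.1  273.5] yawY 88.94 z [ 2.e-04  1.e-04 -1.e+00] F [-0.3  0.6 -0.5] M [0.01 0.01 0.01] gap 15.2 j [-0.46  0.46 -0.06  1.05  0.   -0.44]
```

```bash
python3 -m crank '[[0,0,0.3,0,0,3,0],[0,0,0,0,0,10.6,0],[0,0,0,0,0,10.6,0],[0,0,0,0,0,10.6,0],[0,0,0,0,0,10.6,0],[0,0,0,0,0,10.6,0],[0,0,0,0,0,10.6,0],[0,0,0,0,0,10.4,0]]' >/dev/null; python3 -c "from h import *;st()"
python3 -m crank '[[0,0,0,0,0,0,0],[0,0,-2,0,0,0,0],[0,0,-5,0,0,0,0],[0,0,-8,0,0,0,0],[0,0,-10,0,0,0,0],[0,0,-12,0,0,0,0],[0,0,-10,0,0,0,0],[0,0,-3,0,0,0,0]]' >/dev/null; python3 - <<'E'
from h import *
for i in range(3): read_camera("wrist")
st();KE,im=snap("wrist","w23");cv2.imwrite("pics/w23z.png",cv2.resize(im[140:260,180:330],None,fx=5,fy=5,interpolation=cv2.INTER_CUBIC))
plan([629,107,323],5.2,12)
E
```

```text
t=36.75 tcp [ 585.9 -203.3  273.5] yawY 11.59 z [ 6.e-04 -4.e-04 -1.e+00] F [-0.5 -0.5 -0.4] M [-0.09  0.1  -0.03] gap 15.1 j [-0.46  0.46 -0.06  1.05 -0.    0.91]
t=37.90 tcp [ 585.8 -203.2  323.2] yawY 11.93 z [ 1.e-04  1.e-04 -1.e+00] F [ 0.1  0.3 -2.8] M [0.   0.04 0.02] gap 15.2 j [-0.46  0.43  0.02  1.16  0.    0.9 ]
12 rows: [25.0,7.5,-0.0,0,0,0.56]  len/row 26.1
```

View pics/w23z.png

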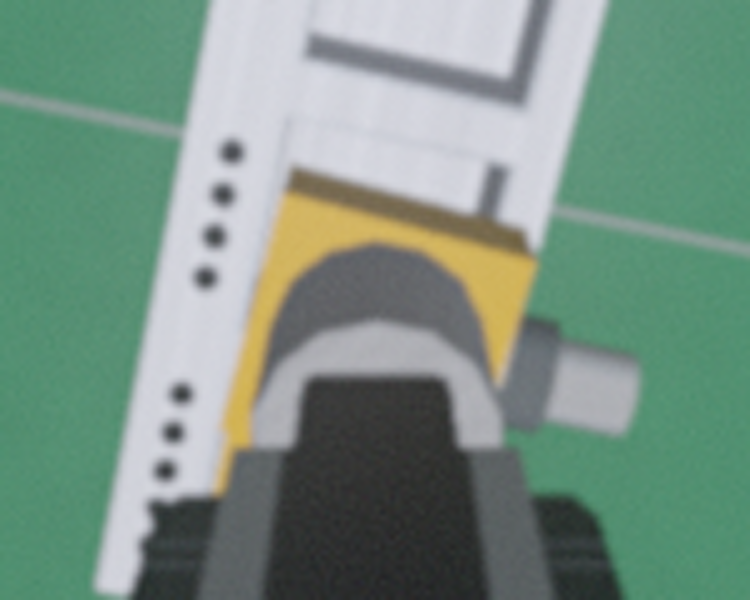

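```bash
python3 -m crank '[[8.3,2.5,0,0,0,0,0],[16.7,5,0,0,0,0.4,0],[25,7.5,0,0,0,0.5,0],[25,7.5,0,0,0,0.5,0],[25,7.5,0,0,0,0.5,0],[25,7.5,0,0,0,0.5,0],[25,7.5,0,0,0,0.5,0],[25,7.5,0,0,0,0.5,0]]' >/dev/null; python3 -m crank '[[25,7.5,0,0,0,0.5,0],[25,7.5,0,0,0,0.5,0],[25,7.5,0,0,0,0.5,0],[25,7.5,0,0,0,0.5,0],[16.7,5,0,0,0,0,0],[8.3,2.5,0,0,0,0,0],[0,0,0,0,0,0,0],[0,0,0,0,0,0,0]]' >/dev/null; python3 - <<'E'
from h import *
for i in range(3): read_camera("wrist")
st();KE,im=snap("wrist","w24");np.savez("w24.npz",K=KE[0],E=KE[1]);cv2.imwrite("pics/w24z.png",cv2.resize(im[140:260,180:330],None,fx=5,fy=5,interpolation=cv2.INTER_CUBIC))
E
```

```text
t=40.10 tcp [626.3 106.5 323.2] yawY 6.47 z [-0.e+00 -1.e-04 -1.e+00] F [ 0.3  0.2 -2.7] M [0.02 0.   0.  ] gap 15.4 j [ 0.04  0.46  0.07  1.17 -0.    1.5 ]
```

View pics/w24z.png

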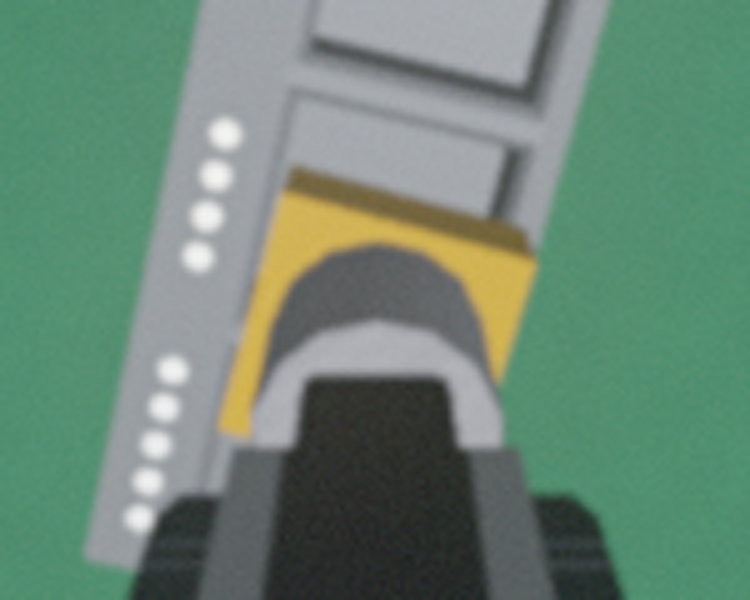

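```bash
python3 - <<'E'
from c import *
plugfit("w24.npz",180,140,5.,.094,[[288,190],[537,262],[218,430]],[[293,88],[538,148]])
E
```

```text
plug ang -10.191117364265603 -10.212994559415662 sides 35.27558829408632 36.295062699943415 centre [626.90585802 106.22884753  94.        ]
pocket [627.38944931 108.25111121] [630.72244739 107.77402635] ang -7.485586556909871
```

```bash
python3 -m crank '[[1.6,2,2,0,0,-1.4,0],[0,0,5,0,0,-1.4,0],[0,0,7,0,0,0,0],[0,0,8,0,0,0,0],[0,0,8,0,0,0,0],[0,0,5,0,0,0,0],[0,0,0,0,0,0,0],[0,0,0,0,0,0,0]]' >/dev/null; python3 - <<'E'
from h import *
for i in range(2): read_camera("wrist")
st();KE,im=snap("wrist","w25");np.savez("w25.npz",K=KE[0],E=KE[1]);cv2.imwrite("pics/w25z.png",cv2.resize(im[140:260,180:330],None,fx=5,fy=5,interpolation=cv2.INTER_CUBIC))
E
```

```text
t=41.25 tcp [628.3 109.1 288.7] yawY 9.34 z [ 9.e-04  2.e-04 -1.e+00] F [-0.4 -0.6 -2.8] M [-0.05  0.02 -0.05] gap 15.5 j [0.05 0.49 0.02 1.1  0.   1.45]
```

View pics/w25z.png

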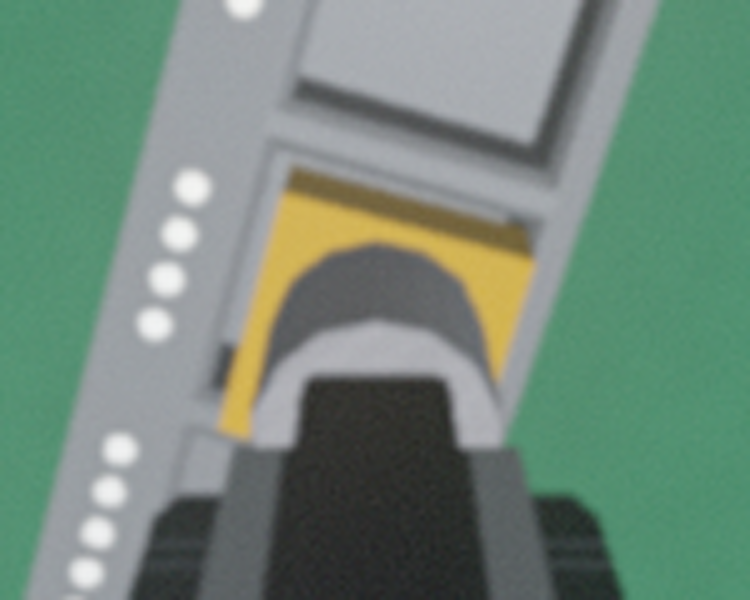

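```bash
python3 -m crank '[[-0.4,-0.8,2,0,0,0.5,0],[0,0,2,0,0,0,0],[0,0,3,0,0,0,0],[0,0,3,0,0,0,0],[0,0,2,0,0,0,0],[0,0,1.2,0,0,0,0],[0,0,0,0,0,0,0],[0,0,0,0,0,0,0]]' >/dev/null; python3 - <<'E'
from h import *
st();KE,im=snap("wrist","w26");cv2.imwrite("pics/w26z.png",cv2.resize(im[140:260,180:330],None,fx=5,fy=5,interpolation=cv2.INTER_CUBIC))
E
```

```text
t=42.30 tcp [627.4 108.6 275.4] yawY 8.84 z [ 5.e-04  1.e-04 -1.e+00] F [-1.1  0.1  0.8] M [-0.02  0.34  0.01] gap 14.8 j [ 0.05  0.49 -0.01  1.07  0.    1.46]
```

View pics/w26z.png

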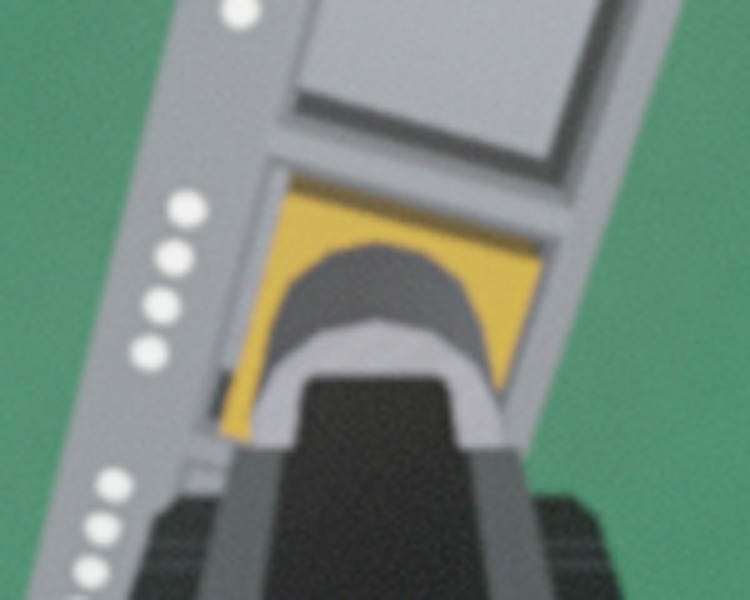

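```bash
python3 -m crank '[[0,0,0,0,0,-10.5,0],[0,0,0,0,0,-10.5,0],[0,0,0,0,0,-10.5,0],[0,0,0,0,0,-10.5,0],[0,0,0,0,0,-10.5,0],[0,0,0,0,0,-10.5,0],[0,0,0,0,0,-10.5,0],[0,0,0,0,0,0,0]]' >/dev/null; python3 - <<'E'
from h import *
read_camera("wrist");st();KE,im=snap("wrist","w27");np.savez("w27.npz",K=KE[0],E=KE[1]);cv2.imwrite("pics/w27z.png",cv2.resize(im[140:260,180:330],None,fx=5,fy=5,interpolation=cv2.INTER_CUBIC))
E
```

```text
t=43.40 tcp [627.7 108.6 275.4] yawY 82.14 z [ 1.3e-03  1.0e-04 -1.0e+00] F [-0.1  0.6  0.5] M [ 0.08 -0.09 -0.02] gap 15.0 j [ 0.05  0.49 -0.01  1.07  0.    0.18]
```

View pics/w27z.png

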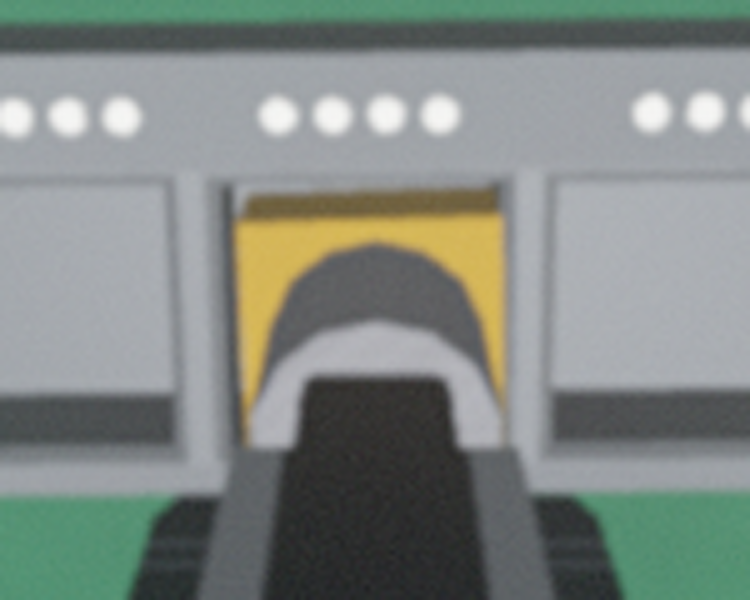

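```bash
python3 -m crank '[[0,-0.5,-0.3,0,0,-1,0],[0,0,-1,0,0,0,0],[0,0,-2,0,0,0,0],[0,0,-4,0,0,0,0],[0,0,-7,0,0,0,0],[0,0,-7,0,0,0,0],[0,0,0,0,0,0,0],[0,0,0,0,0,0,0]]' >/dev/null; python3 - <<'E'
from h import *
st();KE,im=snap("wrist","w28");cv2.imwrite("pics/w28z.png",cv2.resize(im[100:260,180:330],None,fx=3.6,fy=3.6,interpolation=cv2.INTER_CUBIC))
plan([584.9,-251.4,312],89,10)
E
```

```text
t=44.45 tcp [627.2 108.1 296.3] yawY 83.33 z [ 1.e-04  1.e-04 -1.e+00] F [ 1.  -0.8 -1.4] M [0.   0.04 0.01] gap 15.3 j [0.04 0.48 0.02 1.12 0.   0.16]
10 rows: [1.6,-36.2,-1.6,0,0,-0.57]  len/row 36.2
```

View pics/w28z.png

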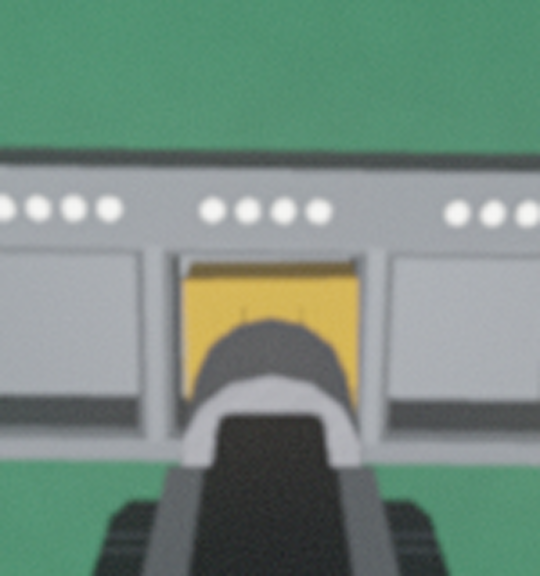

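```bash
python3 -m crank '[[0.5,-12,-2,0,0,0,0],[1.1,-24,-2,0,0,-0.6,0],[1.6,-36.2,-2,0,0,-0.6,0],[1.6,-36.2,-2,0,0,-0.6,0],[1.6,-36.2,-2,0,0,-0.6,0],[1.6,-36.2,-2,0,0,-0.6,0],[1.6,-36.2,-2,0,0,-0.6,0],[1.6,-36.2,-2,0,0,-0.6,0]]' >/dev/null; python3 -m crank '[[1.6,-36.2,0,0,0,-0.6,0],[1.6,-36.2,0,0,0,-0.6,0],[1.1,-24,0,0,0,-0.6,0],[0.5,-12,0,0,0,-0.2,0],[0,0,0,0,0,0,0],[0,0,0,0,0,0,0],[0,0,0,0,0,0,0],[0,0,0,0,0,0,0]]' >/dev/null; python3 - <<'E'
from h import *
read_camera("wrist")
st();KE,im=snap("wrist","w29");np.savez("w29.npz",K=KE[0],E=KE[1]);cv2.imwrite("pics/w29z.png",cv2.resize(im[140:260,180:330],None,fx=5,fy=5,interpolation=cv2.INTER_CUBIC))
E
```

```text
t=46.55 tcp [ 586.6 -250.7  312.4] yawY 89.59 z [ 1.e-04  1.e-04 -1.e+00] F [ 0.3 -0.4 -2.1] M [0.03 0.04 0.  ] gap 14.7 j [-0.53  0.47  0.06  1.15  0.   -0.52]
```

View pics/w29z.png

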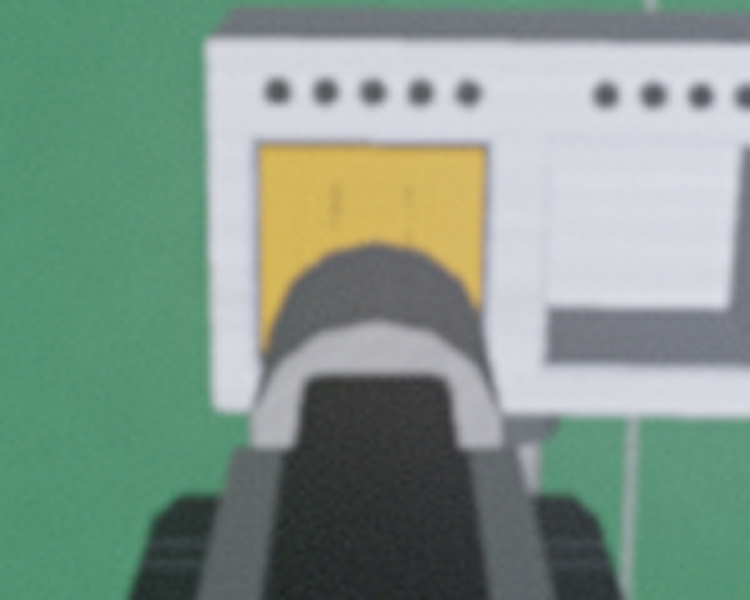

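```bash
python3 -m crank '[[1.5,-0.6,5,0,0,0.6,0],[0,0,7,0,0,0,0],[0,0,7,0,0,0,0],[0,0,7,0,0,0,0],[0,0,7,0,0,0,0],[0,0,4,0,0,0,0],[0,0,0,0,0,0,0],[0,0,0,0,0,0,0]]' >/dev/null; python3 -c "from h import *;st()"
python3 -m crank '[[0,0,0.5,0,0,0,0],[0,0,0.5,0,0,0,0],[0,0,0.5,0,0,0,0],[0,0,0.4,0,0,0,0],[0,0,0,0,0,0,0],[0,0,0,0,0,0,0],[0,0,0,0,0,0,0],[0,0,0,0,0,0,0]]' >/dev/null; python3 -c "from h import *;st()"
```

```text
t=47.60 tcp [ 585.1 -252.   275.5] yawY 88.94 z [ 4.e-04 -1.e-04 -1.e+00] F [-0.2  0.4 -1.1] M [ 0.02  0.01 -0.02] gap 15.2 j [-0.53  0.49 -0.01  1.07  0.   -0.51]
t=48.60 tcp [ 585.  -252.   273.5] yawY 88.93 z [ 2.e-04 -0.e+00 -1.e+00] F [-0.3 -0.1 -0.6] M [ 0.1   0.03 -0.01] gap 14.9 j [-0.53  0.49 -0.01  1.07  0.   -0.51]
```

```bash
python3 -m crank '[[0,0.5,0.3,0,0,3,0],[0,0,0,0,0,10.6,0],[0,0,0,0,0,10.6,0],[0,0,0,0,0,10.6,0],[0,0,0,0,0,10.6,0],[0,0,0,0,0,10.6,0],[0,0,0,0,0,10.6,0],[0,0,0,0,0,10.4,0]]' >/dev/null; python3 -c "from h import *;st()"
python3 -m crank '[[0,0,0,0,0,0,0],[0,0,-2,0,0,0,0],[0,0,-5,0,0,0,0],[0,0,-8,0,0,0,0],[0,0,-10,0,0,0,0],[0,0,-12,0,0,0,0],[0,0,-10,0,0,0,0],[0,0,-3,0,0,0,0]]' >/dev/null; python3 - <<'E'
from h import *
for i in range(3): read_camera("wrist")
st();KE,im=snap("wrist","w30");cv2.imwrite("pics/w30z.png",cv2.resize(im[140:260,180:330],None,fx=5,fy=5,interpolation=cv2.INTER_CUBIC))
plan([622,60.0,323],6.5,12)
E
```

```text
t=49.60 tcp [ 585.1 -251.6  273.5] yawY 11.59 z [ 7.e-04 -6.e-04 -1.e+00] F [-0.7 -0.4  0.2] M [-0.03  0.07  0.  ] gap 15.2 j [-0.53  0.49 -0.01  1.07 -0.    0.84]
t=50.75 tcp [ 584.9 -251.5  323.1] yawY 11.94 z [ 1.e-04  1.e-04 -1.e+00] F [-0.2  0.3 -4.1] M [ 0.07 -0.01 -0.01] gap 15.2 j [-0.53  0.46  0.07  1.18  0.    0.83]
12 rows: [25.1,7.3,-0.0,0,0,0.45]  len/row 26.1
```

View pics/w30z.png

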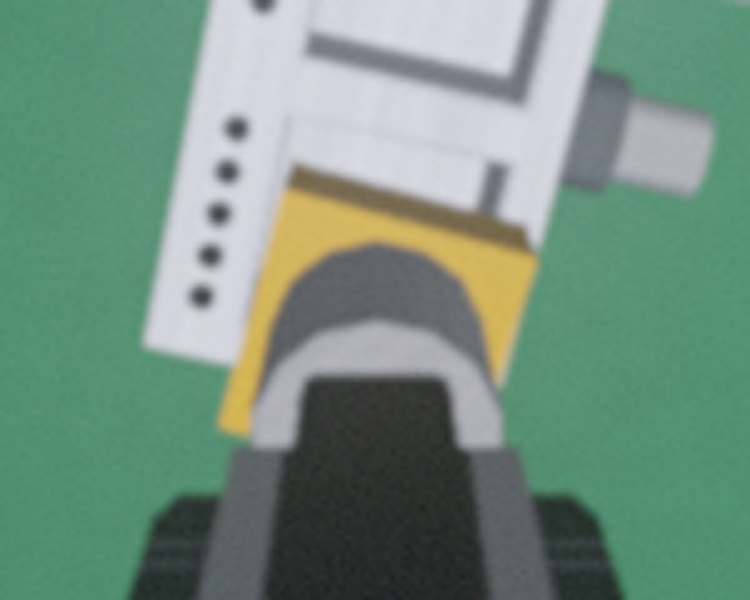

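```bash
python3 -m crank '[[8.3,2.5,0,0,0,0,0],[16.7,5,0,0,0,0.4,0],[25.1,7.4,0,0,0,0.5,0],[25.1,7.4,0,0,0,0.5,0],[25.1,7.4,0,0,0,0.5,0],[25.1,7.4,0,0,0,0.5,0],[25.1,7.4,0,0,0,0.5,0],[25.1,7.4,0,0,0,0.5,0]]' >/dev/null; python3 -m crank '[[25.1,7.4,0,0,0,0.5,0],[25.1,7.4,0,0,0,0.5,0],[25.1,7.4,0,0,0,0.5,0],[25.1,7.4,0,0,0,0.5,0],[16.7,5,0,0,0,0,0],[8.3,2.5,0,0,0,0,0],[0,0,0,0,0,0,0],[0,0,0,0,0,0,0]]' >/dev/null; python3 - <<'E'
from h import *
for i in range(3): read_camera("wrist")
st();KE,im=snap("wrist","w31");np.savez("w31.npz",K=KE[0],E=KE[1]);cv2.imwrite("pics/w31z.png",cv2.resize(im[140:260,180:330],None,fx=5,fy=5,interpolation=cv2.INTER_CUBIC))
E
```

```text
t=52.95 tcp [624.3  59.  323.1] yawY 6.47 z [ 0. -0. -1.] F [-0.1 -0.4 -3.4] M [-0.01 -0.   -0.01] gap 15.2 j [-0.03  0.45  0.04  1.17 -0.    1.42]
```

View pics/w31z.png

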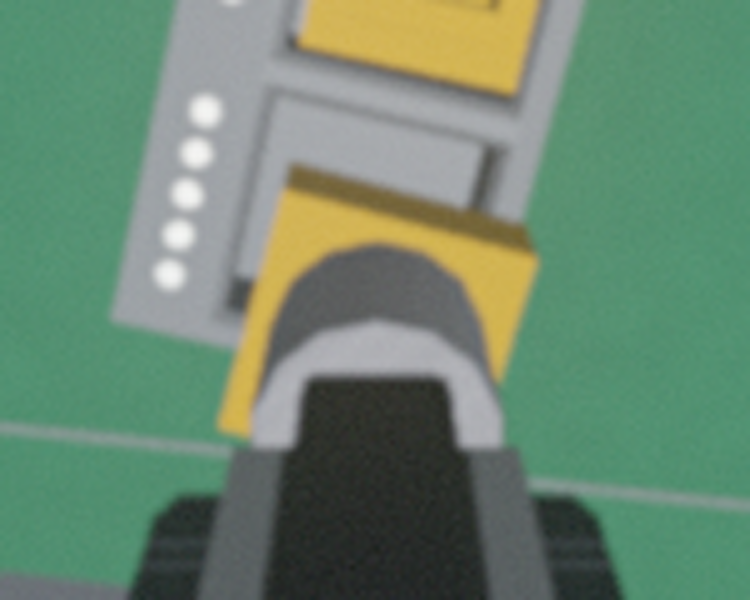

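```bash
python3 - <<'E'
from c import *
plugfit("w31.npz",180,140,5.,.094,[[290,187],[538,260],[218,428]],[[268,88],[515,145]])
E
```

```text
plug ang -10.46394327542989 -10.564543782308988 sides 35.1489486945233 36.45510504505373 centre [624.91115063  59.0865564   94.        ]
pocket [621.13561956  60.30876607] [624.66888269  60.39009754] ang -6.72189000207285
```

```bash
python3 -m crank '[[1.4,-2.3,2,0,0,-1.4,0],[0,0,5,0,0,-1.4,0],[0,0,7,0,0,0,0],[0,0,8,0,0,0,0],[0,0,8,0,0,0,0],[0,0,5,0,0,0,0],[0,0,0,0,0,0,0],[0,0,0,0,0,0,0]]' >/dev/null; python3 - <<'E'
from h import *
for i in range(2): read_camera("wrist")
st();KE,im=snap("wrist","w32");np.savez("w32.npz",K=KE[0],E=KE[1]);cv2.imwrite("pics/w32z.png",cv2.resize(im[140:260,180:330],None,fx=5,fy=5,interpolation=cv2.INTER_CUBIC))
E
```

```text
t=54.10 tcp [622.   60.9 288.5] yawY 9.34 z [ 8.e-04  1.e-04 -1.e+00] F [-0.2 -0.6 -2.7] M [-0.   -0.    0.03] gap 15.0 j [-0.03  0.46 -0.02  1.09  0.    1.38]
```

View pics/w32z.png

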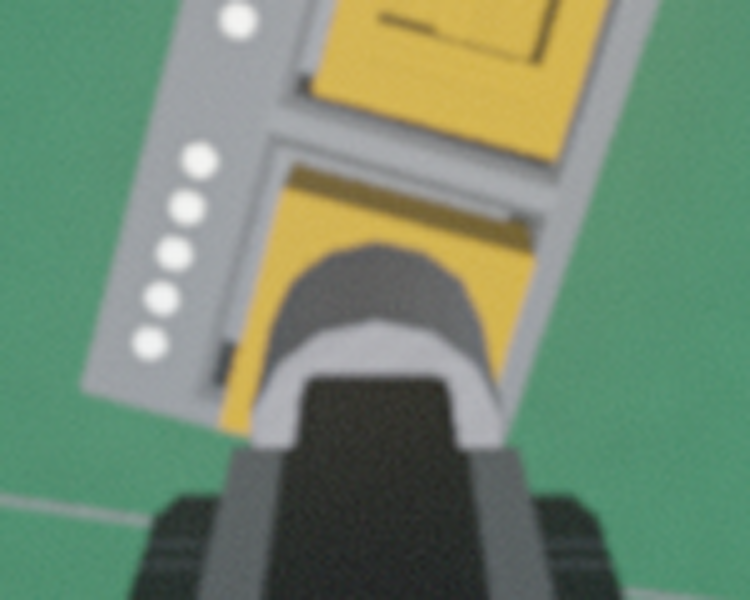

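Plug 5 sits over pocket 5 just as plugs 2 and 4 did over theirs, so I use the same final correction and lower it.

```bash
python3 -m crank '[[-0.2,-0.7,2,0,0,0.5,0],[0,0,2,0,0,0,0],[0,0,3,0,0,0,0],[0,0,3,0,0,0,0],[0,0,2,0,0,0,0],[0,0,1.2,0,0,0,0],[0,0,0,0,0,0,0],[0,0,0,0,0,0,0]]' >/dev/null; python3 - <<'E'
from h import *
st();KE,im=snap("wrist","w33");cv2.imwrite("pics/w33z.png",cv2.resize(im[140:260,180:330],None,fx=5,fy=5,interpolation=cv2.INTER_CUBIC))
E
```

```text
t=55.15 tcp [621.2  60.6 275.4] yawY 8.84 z [ 6.e-04  1.e-04 -1.e+00] F [-0.5  0.2  2.6] M [0.01 0.45 0.03] gap 15.3 j [-0.03  0.47 -0.04  1.06  0.    1.39]
```

View pics/w33z.png

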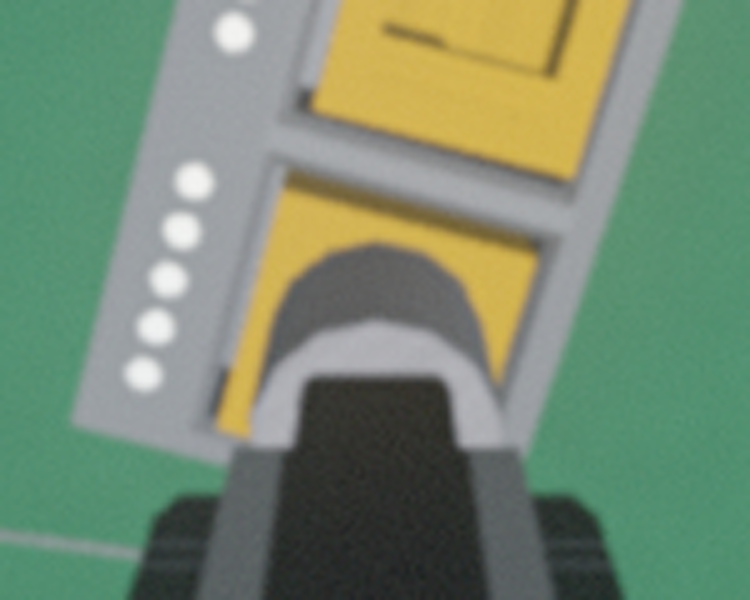

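```bash
python3 -m crank '[[0,0,0,0,0,-10.5,0],[0,0,0,0,0,-10.5,0],[0,0,0,0,0,-10.5,0],[0,0,0,0,0,-10.5,0],[0,0,0,0,0,-10.5,0],[0,0,0,0,0,-10.5,0],[0,0,0,0,0,-10.5,0],[0,0,0,0,0,0,0]]' >/dev/null; python3 - <<'E'
from h import *
read_camera("wrist");st();KE,im=snap("wrist","w34");np.savez("w34.npz",K=KE[0],E=KE[1]);cv2.imwrite("pics/w34z.png",cv2.resize(im[140:260,180:330],None,fx=5,fy=5,interpolation=cv2.INTER_CUBIC))
E
```

```text
t=56.25 tcp [621.6  60.6 275.4] yawY 82.14 z [ 1.7e-03  1.0e-04 -1.0e+00] F [0.3 1.5 2.1] M [-0.01 -0.12  0.06] gap 15.1 j [-0.03  0.47 -0.04  1.06  0.    0.11]
```

View pics/w34z.png

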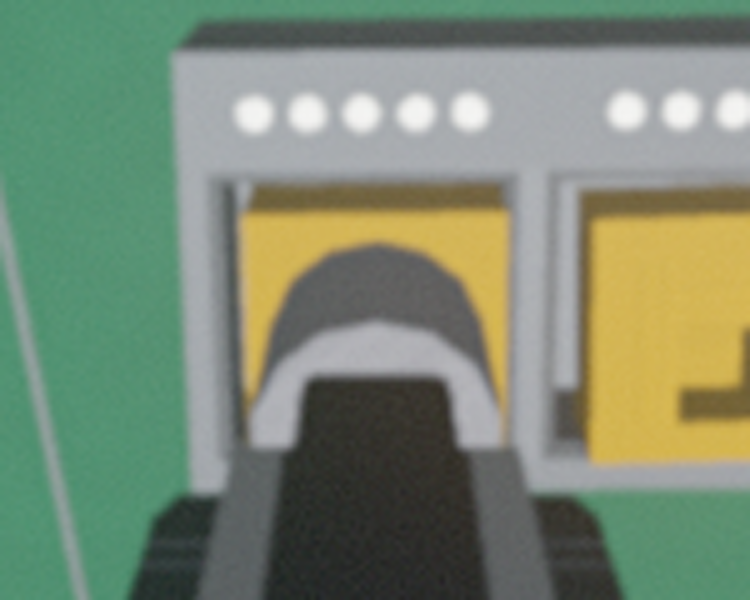

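```bash
python3 -m crank '[[0,0,-0.3,0,0,0,0],[0,0,-1,0,0,0,0],[0,0,-2,0,0,0,0],[0,0,-4,0,0,0,0],[0,0,-7,0,0,0,0],[0,0,-7,0,0,0,0],[0,0,-10,0,0,0,0],[0,0,-5,0,0,0,0]]' >/dev/null; python3 - <<'E'
from h import *
st();KE,im=snap("wrist","w35");KE,im2=snap("top","top35");cv2.imwrite("pics/w35z.png",np.hstack([cv2.resize(im[100:260,180:330],None,fx=2.5,fy=2.5),cv2.resize(im2[130:263,160:285],None,fx=3,fy=3)[:400]]))
E
```

```text
t=57.30 tcp [621.4  60.6 312.4] yawY 82.34 z [ 1.5e-03  1.0e-04 -1.0e+00] F [-0.5  0.  -1.5] M [0.03 0.02 0.01] gap 15.1 j [-0.03  0.45  0.01  1.14  0.    0.1 ]Traceback (most recent call last):
  File "<stdin>", line 2, in <module>
    return _nx.concatenate(arrs, 1, dtype=dtype, casting=casting)
           ~~~~~~~~~~~~~~~^^^^^^^^^^^^^^^^^^^^^^^^^^^^^^^^^^^^^^^
ValueError: all the input array dimensions except for the concatenation axis must match exactly, but along dimension 0, the array at index 0 has size 400 and the array at index 1 has size 399
```

View pics/top35.png

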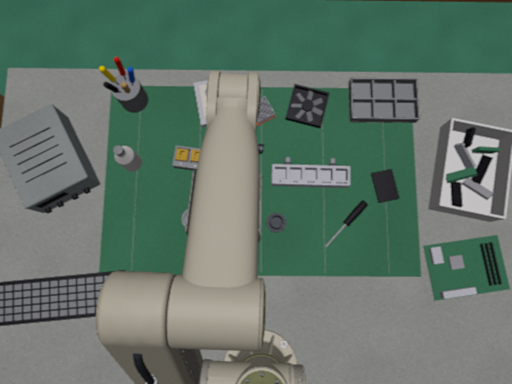

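```bash
python3 - <<'E'
from h import *
plan([505,-49,330],90,7)
E
```

```text
7 rows: [15.4,-16.9,-2.5,0,0,-1.09]  len/row 23.0
```

View pics/w35.png

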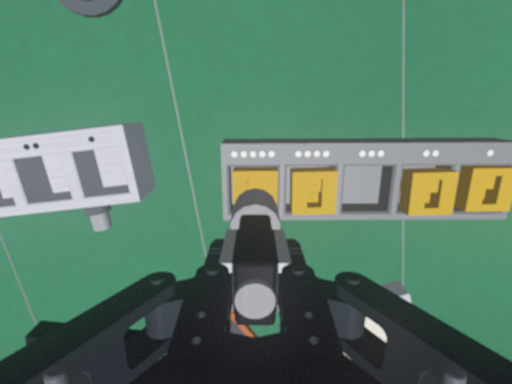

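```bash
python3 -m crank '[[15.4,-16.9,-2.5,0,0,-1.1,0],[15.4,-16.9,-2.5,0,0,-1.1,0],[15.4,-16.9,-2.5,0,0,-1.1,0],[15.4,-16.9,-2.5,0,0,-1.1,0],[15.4,-16.9,-2.5,0,0,-1.1,0],[15.4,-16.9,-2.5,0,0,-1.1,0],[15.4,-16.9,-2.5,0,0,-1.1,0],[0,0,0,0,0,0,0]]' >/dev/null; python3 - <<'E'
from h import *
for i in range(6): read_camera("wrist")
st();KE,im=snap("wrist","w36");np.savez("w36.npz",K=KE[0],E=KE[1])
cv2.imwrite("pics/w36z.png",cv2.resize(im[60:200,170:340],None,fx=4,fy=4,interpolation=cv2.INTER_CUBIC))
E
```

```text
t=58.70 tcp [505.2 -48.6 328.5] yawY 90.08 z [ 0.e+00  2.e-04 -1.e+00] F [-1.3 -0.1 -1.8] M [-0.02  0.03  0.06] gap 15.4 j [-0.25  0.22 -0.27  1.08  0.   -0.26]
```

View pics/w36.png

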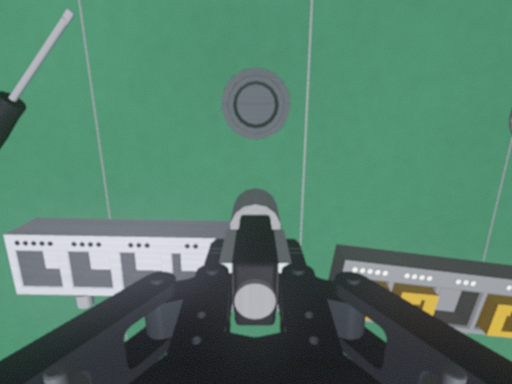

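View pics/w36z.png

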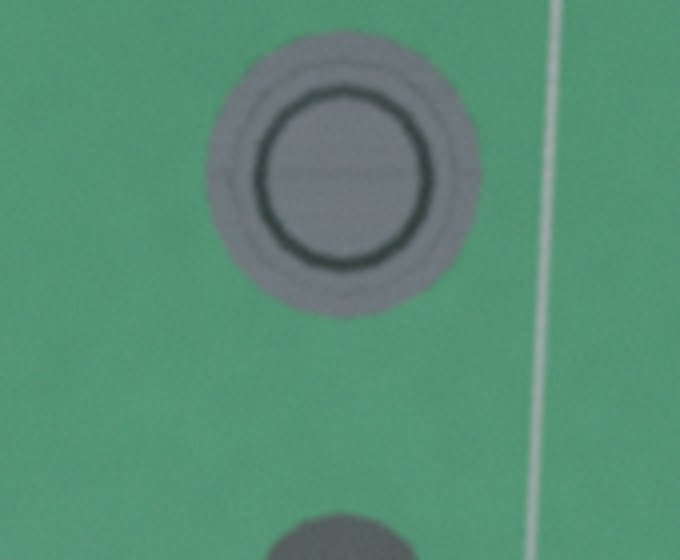

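```bash
python3 - <<'E'
from c import *
print("rim",pts("w36.npz",170,60,4.,.054,[[344,177.5]]),"foot",pts("w36.npz",170,60,4.,.006,[[343.5,174]]))
print("barrel front",pts("w36.npz",170,60,4.,.0998,[[342,513]]))
plan([435.2,-49.2,318],90,6)
E
```

```text
rim [[436.15933967 -47.47676469  54.        ]] foot [[435.65425414 -47.32677839   6.        ]]
barrel front [[490.57049823 -47.95222558  99.8       ]]
6 rows: [11.7,-0.1,1.7,0,0,0.01]  len/row 11.8
```

```bash
python3 -m crank '[[6,0.1,1,0,0,0,0],[13,0.1,2,0,0,0,0],[16,0.1,2,0,0,0,0],[16,0.1,2,0,0,0,0],[12,0.1,2,0,0,0,0],[6.6,0.1,0,0,0,0,0],[0,0,0,0,0,0,0],[0,0,0,0,0,0,0]]' >/dev/null; python3 - <<'E'
from h import *
for i in range(3): read_camera("wrist")
st();KE,im=snap("wrist","w37");np.savez("w37.npz",K=KE[0],E=KE[1])
cv2.imwrite("pics/w37z.png",cv2.resize(im[120:270,170:340],None,fx=4,fy=4,interpolation=cv2.INTER_CUBIC))
E
```

```text
t=59.90 tcp [435.6 -48.6 319.7] yawY 90.04 z [ 3.e-04  0.e+00 -1.e+00] F [-0.1 -0.3 -2.7] M [ 0.02 -0.01  0.01] gap 15.2 j [-0.29  0.1  -0.44  1.03  0.   -0.3 ]
```

View pics/w37z.png

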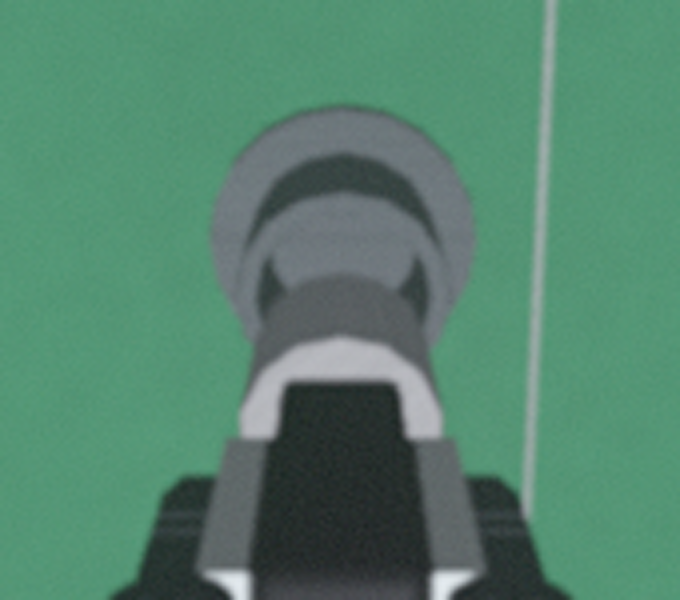

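```bash
python3 -m crank '[[0,0.6,5,0,0,0,0],[0,0,9,0,0,0,0],[0,0,9,0,0,0,0],[0,0,8,0,0,0,0],[0,0,8,0,0,0,0],[0,0,8,0,0,0,0],[0,0,3,0,0,0,0],[0,0,0,0,0,0,0]]' >/dev/null; python3 - <<'E'
from h import *
st();KE,im=snap("wrist","w38")
cv2.imwrite("pics/w38z.png",cv2.resize(im[120:270,170:340],None,fx=4,fy=4,interpolation=cv2.INTER_CUBIC))
E
```

```text
t=60.95 tcp [435.1 -47.9 269.5] yawY 90.03 z [-3.e-04  2.e-04 -1.e+00] F [ 0.7  0.2 -1.8] M [ 0.04  0.03 -0.02] gap 15.3 j [-0.29  0.14 -0.52  0.9   0.   -0.29]
```

View pics/w38z.png

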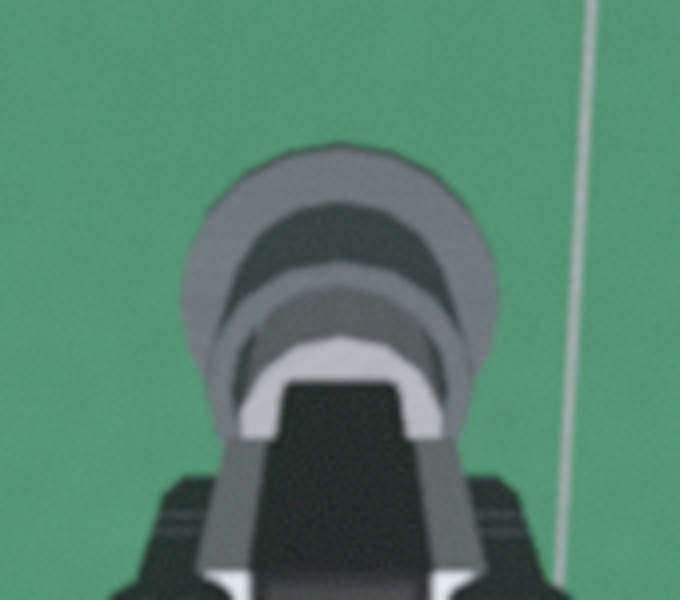

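```bash
python3 -m crank '[[-0.6,0,4,0,0,0,0],[0,0,5,0,0,0,0],[0,0,5,0,0,0,0],[0,0,4,0,0,0,0],[0,0,2.5,0,0,0,0],[0,0,1,0,0,0,0],[0,0,0,0,0,0,0],[0,0,0,0,0,0,0]]' >/dev/null; python3 -c "from h import *;st()"
```

```text
t=62.00 tcp [435.8 -47.9 248.3] yawY 90.04 z [ 3.e-04 -0.e+00 -1.e+00] F [-0.3  0.  -1.1] M [ 0.03 -0.01  0.01] gap 15.3 j [-0.29  0.17 -0.55  0.85  0.   -0.29]
```

```bash
python3 -m crank '[[0,0,0.5,0,0,0,0],[0,0,0.4,0,0,0,0],[0,0,0.3,0,0,0,0],[0,0,0,0,0,0,0],[0,0,0,0,0,0,0],[0,0,0,0,0,0,0],[0,0,0,0,0,0,0],[0,0,0,0,0,0,0]]' >/dev/null; python3 -c "from h import *;st()"
```

```text
t=63.00 tcp [435.8 -47.9 247.3] yawY 90.04 z [ 4.e-04  0.e+00 -1.e+00] F [-1.9  0.9  6.1] M [0.16 0.38 0.03] gap 15.1 j [-0.29  0.17 -0.55  0.85  0.   -0.29]
```

```bash
python3 -m crank '[[0,0,-0.3,0,0,0,0],[0,0,0,0,0,0,0.25],[0,0,0,0,0,0,0.5],[0,0,0,0,0,0,0.8],[0,0,0,0,0,0,1],[0,0,0,0,0,0,1],[0,0,0,0,0,0,1],[0,0,0,0,0,0,1]]' 20 >/dev/null; python3 -c "
from h import *;st();snap('wrist','w39')"
```

```text
t=64.00 tcp [435.8 -47.9 247.3] yawY 90.04 z [ 1.e-04  1.e-04 -1.e+00] F [-0.3  0.7  0.6] M [-0.03 -0.02 -0.01] gap 85.5 j [-0.29  0.17 -0.55  0.85  0.   -0.29]
```

View pics/w39.png

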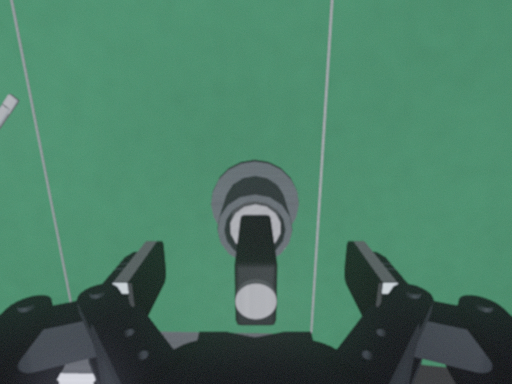

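Released; the puller stands upright. Retreat straight up, then look over the rack.

```bash
python3 -m crank '[[0,0,-5,0,0,0,1],[0,0,-15,0,0,0,1],[0,0,-20,0,0,0,1],[0,0,-25,0,0,0,1],[0,0,-30,0,0,0,1],[0,0,-30,0,0,0,1],[0,0,-30,0,0,0,1],[0,0,-15,0,0,0,1]]' >/dev/null; python3 -c "
from h import *;plan([545,100,425],88,6)"
python3 -m crank '[[-18,24,-1,0,0,0,1],[-18,24,-1,0,0,0,1],[-18,24,-1,0,0,0,1],[-18,24,-1,0,0,0,1],[-18,24,-1,0,0,0,1],[-18,24,-1,0,0,0,1],[0,0,0,0,0,0,1],[0,0,0,0,0,0,1]]' >/dev/null; python3 - <<'E'
from h import *
for i in range(4): read_camera("wrist")
st();KE,im=snap("wrist","w40");np.savez("w40.npz",K=KE[0],E=KE[1])
cv2.imwrite("pics/w40b.png",cv2.resize(im[60:290],None,fx=1.55,fy=1.55,interpolation=cv2.INTER_CUBIC))
snap("scene","s40")
E
```

```text
6 rows: [-17.8,24.9,-1.0,0,0,0.34]  len/row 30.7
t=66.25 tcp [543.2  95.5 423.4] yawY 89.98 z [-1.e-04 -0.e+00 -1.e+00] F [-0.1  0.5 -0.9] M [ 0.   -0.03 -0.04] gap 85.2 j [ 0.03  0.26  0.02  1.33 -0.    0.03]
```

View pics/w40b.png

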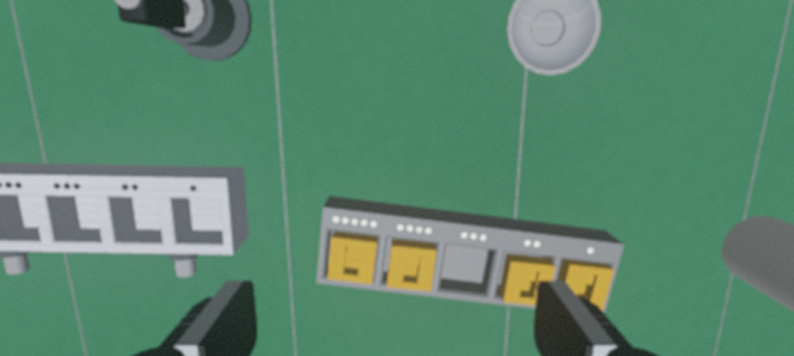

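View pics/s40.png

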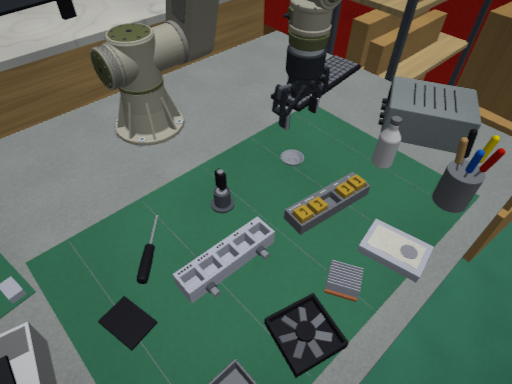

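```bash
python3 -c "
from workcell import *
print(hand_in())"
```

```text
the job is handed in; nothing more can be done
None
```

The job is done and handed in at about 66 s of the 210 s allowed; `hand_in()` reports no verdict.

Plugs were in bores 1, 2, 4 and 5; bore 3 was empty. In that order I threaded the puller into each plug, drew it straight out and stood it in the rack pocket of the same number. I unthreaded the puller before going on to the next, and it is back upright in its stand, released.

**Last checks**
- The final wrist and scene views show plugs in pockets 1, 2, 4 and 5 and all bores empty. The puller is upright in its stand and the bystanders look undisturbed.
- Each plug bottomed at a tool height of 275.4 to 275.6 mm. The puller met the flush plugs at 273.3 to 273.5 mm, so the tops stand about 10 mm above the rack, as they should when fully down.
- The wrist forces I read at the end of each call stayed below about 8 N.

**What disagreed**
- Readings taken before the arm had settled were up to about 8 mm off, so I measured again once it was still.
- Pocket positions varied by about 1 to 3 mm between readings.
- Hanging on the puller, plug 1 turned about 6° and the others about 2 to 5°. I corrected this before lowering each one.
- Plug 2, measured about 2° off the rack's axes after unthreading, was left that way; plug 4 looked much the same.
- On the way to bore 4 I overshot by 33 mm and corrected before going down.

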